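Swap the push-push filter cartridge of the bench dust extractor

ROBOT

A 6-joint arm with a two-finger parallel gripper is mounted at the origin on the work surface. World frame = base frame: x ahead of the robot, y to its left, z up, the work surface at z = 0. Lengths are in mm, angles in degrees, forces in N, time in s.
With the tool pointing down it reaches from about 350 to 875 mm from the base axis. Payload 15.5 kg.
Tool frame: the origin (TCP) lies between the finger pads; the fingertips stand 22 mm ahead of it and the grasp point (between the pads) lies 3 mm ahead of it (env.tip_extent is the z of the fingertips in the tool frame, in mm); z points along the fingers, y is the direction in which the jaws open and shut (so a half turn about z gives the same grasp; the last joint's range is limited). The gripper opens to 85 mm and grips with 20 to 120 N. Pads are 22 mm wide; open, the fingers measure 114 mm over their backs; the gripper's body (76 mm by 85 mm) begins 54 mm behind the grasp point. The pads swing forward as they close: fully open they stand 13 mm farther back than shut.
Start: joints at [-73.31, 28.281, 77.091, -0, 74.628, -5.472], TCP at [235.768, -578.827, 253.277] pointing down, gripper open.
Joint ranges: [-166.48, 166.48], [-47.26, 123.95], [12.59, 153.08], [-70.14, 250.14], [6.76, 159.57], [-176.63, 176.63]. Speed limits (degrees/s): [108.29, 108.29, 147.25, 172.46, 172.46, 172.46].

INTERFACE

Orientations are given as [roll, pitch, yaw] about the fixed x, y, z axes, in that order (R = Rz(yaw) Ry(pitch) Rx(roll)).
In Python, from bench import env gives the robot as it stands.
- The arm moves only by the tool drive_tool, never from a script. Its argument "moves" is a list of rows, each an object of numbers: "fingers": the opening, from 0 (shut) to 1 (fully open); "dx", "dy", "dz": the shift along the tool's x, y, z in m; "spin": the turn about the tool's z in degrees. A call has 1 to 10 rows; each row is the pose to reach, as a shift and turn from the pose commanded when the call began, along the tool's axes at that moment; what a row does not reach only later rows make up. A row lasts 1/10 s, in which the tool goes at most 50 mm and 8.59 degrees, less where a joint would pass 70% of its speed; a pose out of reach is approached as far as the arm can. A call with a gripper value outside its range is refused whole. The fingers move at their own pace and stop on an object; "force" is the grip in N (left out, the last holds). Time passes only in rows, so rows that repeat a pose let the fingers close. It gives the time, the measured TCP pose, the force and the opening at its end, in the units of the state.
- env.get_state(): the state, without advancing time (a new reading comes with each control period).
- env.read_camera(name): name is "scene" or "top"; returns the picture (420x560x3 uint8, red, green, blue); there is no depth.
- env.camera_info(name): a dict with "mtx" (3x3 intrinsics, pixels), "k1" (the pictures are not rectified: a ray, as slopes to the right and down, at radius r is drawn at 1 + k1 r^2 times it, then the intrinsics apply), "rvec" (rotation vector, rad) and "tvec" (3), from world to camera coordinates, as OpenCV has them. Camera axes: x right, y down, z forward; pixel columns grow to the right and rows downward; lengths in mm; the calibration is good to about 2 mm. A picture is of the moment at which its call begins. camera_info takes no time and is no camera call.
- env.sign_off(): hands the job in, once; it reports no verdict.
The state is a dict: "time_s": time; "joint_pos": joint angles; "qvel": joint speeds; "effort": joint torques, N m; "position": TCP position; "tcp_rot": TCP orientation; "force": force on the tool from outside, world axes, zero at the start; "torque": the same for the moment, N m; "width": finger opening in mm.
Only numpy, scipy, OpenCV 4.12 (cv2) and the standard library are available. Lean on these libraries where they do the work, as an engineer would, in place of code of your own. Each camera call takes 0.05 s, during which the arm holds its last target.

TASK

The filter cartridge in the bench dust extractor's bay is clogged: press it down, without forcing it, until the push-push catch lets go and it springs up, then lift it out and set it down (do not drop it) in the steel tray. Put the fresh cartridge standing on the bench upright into the bay and press it down, again without forcing it, until the catch holds it down by itself. Do not disturb the plaster mould, the tape roll or the calliper.

Things in the scene. Friction and masses are not known exactly. Their poses are not given: they have to be found in the camera images.
- extractor: bench dust extractor: a grey box 240 x 240 x 150 mm high on short feet, fixed on the bench; flat top (deck) with the cartridge bay, a dial and a switch (up to 15 mm high, more than 80 mm beyond the bay), louvres in the sides, a flared intake hood on its +x side, away from the robot. Origin under its centre, z up
- bay (a point): centre of the cartridge bay's mouth at deck level, 30 mm nearer the robot than the box's centre: an upright slot, 74 mm along the point's x and 48 mm along its y, with a 4 mm chamfer all round its mouth; z is up. Its walls guide a cartridge down to the sprung platform. More than 22 N between a cartridge and the extractor or platform counts as forcing
- platform_top (a point): centre of the top of the black sprung platform in the bay, 54 mm below the deck when raised; a cartridge just rests on it (46 mm proud when raised). Push-push catch: pressed some mm past the held position, up to the firm rubber stop just behind it, the catch changes over; let go, and the platform stays held (if it came from above) or springs right up (if it was held)
- platform (a joint): travel of the sprung platform in m, growing downwards: 0 = raised, about 0.040 = held by the catch, as at the start. The catch is set up to 4 mm higher or lower from machine to machine, so a held cartridge stands 2 to 10 mm proud of the deck. The spring pushes up with 5 N raised, 10 N held; the rubber stop adds to that steeply (some 30 N per mm)
- old_center (a point): centre (half-way up) of the clogged cartridge, in the bay and held down at the start: a white-capped upright block 70 mm (its x) x 44 mm (its y) x 100 mm high with a pleated paper middle, about 0.12 kg, gripped on its 30 mm high top cap. Flat top 50 mm above the point, underside 50 mm below; the lowest 4 mm are 5 mm narrower each way. z up
- fresh_center (a point): centre (half-way up) of the fresh cartridge, which looks and measures exactly the same and stands upright on the open bench at the start; it fits the bay either way round, its x along the bay's x
- tray_in (a point): centre of the inner floor of the empty open steel tray lying on the bench, outside 160 mm (its x) x 130 mm (its y) x 35 mm high, walls 4 mm
- mould_center (a point): bystander: centre of a round plaster mould, 144 mm across, 42 mm high, lying flat on the bench
- tape_center (a point): bystander: centre of a roll of paper tape lying flat, 100 mm across, 24 mm high
- calliper_center (a point): bystander: middle of a steel calliper lying flat, 220 mm long, 8 mm high
There are look-alikes about, which are no part of the job. Leave any black look-alike of the part that bears fresh_center alone.

How it is judged (in metres and radians):
On the way, in this order (a step that is already met when the one before it is completed fails the run):
1. the clogged cartridge, pressed, has sprung up in the bay with the platform (value of joint platform below 0.004 m and horizontal distance between old_center and bay below 0.008 m and z of old_center in the frame of bay between -0.012 and 0.006 m), for 0.1 s.
2. the clogged cartridge, still held, has been lowered into the tray to within about 15 mm of standing on its floor (x of old_center in the frame of tray_in between -0.072 and 0.072 m and y of old_center in the frame of tray_in between -0.057 and 0.057 m and z of old_center in the frame of tray_in below 0.065 m and contact force between the fingers and old above 0.3 N), for 0.04 s.
At the end, for the whole second after the job is handed in: The fresh cartridge is upright in the bay (within 6 mm of its axis), held down by the catch alone (platform 0.033 to 0.047, cartridge centre at least 36 mm below the deck); the clogged one lies still in the tray, its centre inside the walls and under 65 mm above the floor (value of joint platform between 0.033 and 0.047 m and horizontal distance between fresh_center and bay below 0.006 m and z of fresh_center in the frame of bay below -0.036 m and angle between fresh_center's own z axis and vertical below 0.08 rad and linear speed of each of fresh, old below 0.02 m/s and x of old_center in the frame of tray_in between -0.072 and 0.072 m and y of old_center in the frame of tray_in between -0.057 and 0.057 m and z of old_center in the frame of tray_in below 0.065 m); the robot touches nothing.
It fails at once if the fresh cartridge is forced against the extractor or its platform with more than 22 N (contact force between fresh and extractor above 22 N).
It fails at once if the clogged cartridge is forced against the extractor or its platform with more than 22 N (contact force between old and extractor above 22 N).
It fails at once if the plaster mould is moved by more than 30 mm (distance of mould_center from where it was at the start of the episode above 0.03 m).
It fails at once if the tape roll is moved by more than 30 mm (distance of tape_center from where it was at the start of the episode above 0.03 m).
It fails at once if the calliper is moved by more than 30 mm (distance of calliper_center from where it was at the start of the episode above 0.03 m).
It also fails if it takes over 72 s, if anything falls off the work surface, if the arm or the gripper's body presses on something with over 40 N, if the wrist force passes 120 N, or if a joint passes its speed limit or range.

## Working session

There is one attempt and no reset: what is moved stays moved. The work goes in short steps, Python scripts to look and compute and a tool call to move; the robot and the scene stay as the last step left them, time stands still between calls to the robot, and variables do not carry over. Pictures are saved under pics/ and viewed, and the job is handed in when it is done.

Besides the shell and the picture viewer there is one more tool, called by a JSON object that holds its "fn" and its "kwargs", one argument or row to a line. drive_tool: Moves the arm, as the interface text tells. Its arguments: {"type":"object","properties":{"moves":{"type":"array"},"force":{"type":"number"}},"required":["moves"]}

```bash
ls; mkdir -p pics
python3 - <<'E'
from bench import env
import cv2
for n in("scene","top"):
    cv2.imwrite(f"pics/{n}0.png",cv2.resize(env.read_camera(n)[:,:,::-1],(800,600),interpolation=cv2.INTER_CUBIC))
    print(n,env.camera_info(n))
s=env.get_state();print(s, env.tip_extent)
E
```

```text
pics
scene {'mtx': array([[455.05102549,   0.        , 280.01613478],
       [  0.        , 455.05102549, 204.26790291],
       [  0.        ,   0.        ,   1.        ]]), 'k1': -0.1064449474240235, 'rvec': array([ 1.35777677,  2.34137818, -0.82443898]), 'tvec': array([ 257.27168685, -294.88540629, 1683.23236473])}
top {'mtx': array([[514.74545127,   0.        , 278.93836731],
       [  0.        , 514.74545127, 206.87337908],
       [  0.        ,   0.        ,   1.        ]]), 'k1': -0.05246250927756985, 'rvec': array([ 2.17623107, -2.13924805,  0.13577612]), 'tvec': array([  14.16435328,  530.17236371, 1589.27629622])}
{'time_s': 0.1, 'joint_pos': array([-7.33084973e+01,  2.83110349e+01,  7.71230122e+01,  6.48333163e-04,
        7.46274730e+01, -5.47027238e+00]), 'qvel': array([ 0.09844175, -0.04998258, -0.09786987, -0.01891038,  0.08624384,
       -0.00900147]), 'effort': array([-2.98593819e-03, -8.83594251e+01, -3.84563148e+01, -5.12815204e-04,
        5.12739090e-03, -5.07480240e-05]), 'position': array([ 235.7021652 , -578.54030737,  252.76636454]), 'tcp_rot': array([-1.79938820e+02, -6.48677542e-03,  2.21615995e+01]), 'force': array([ 0.80302391, -0.00287166,  0.39484897]), 'torque': array([-0.00036472, -0.04110128,  0.01565928]), 'width': 85.13106449878013} 22.0
```

View pics/scene0.png

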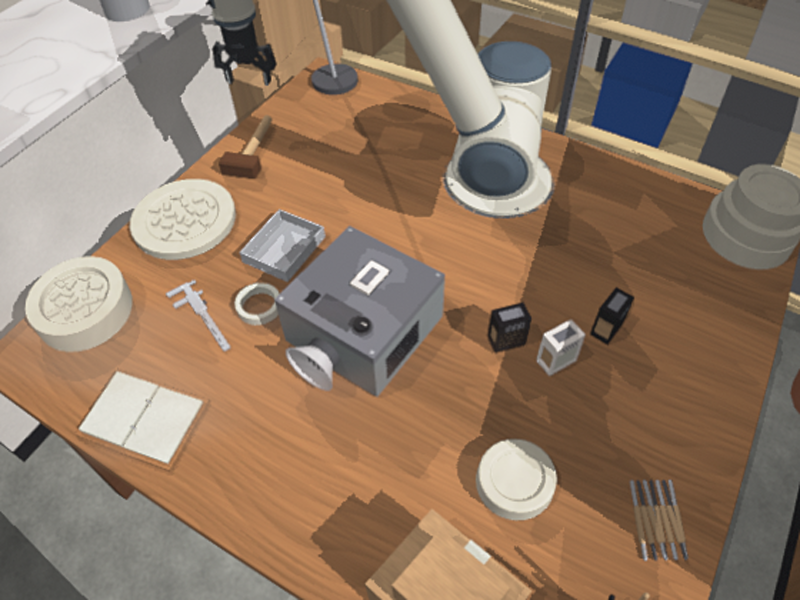

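View pics/top0.png

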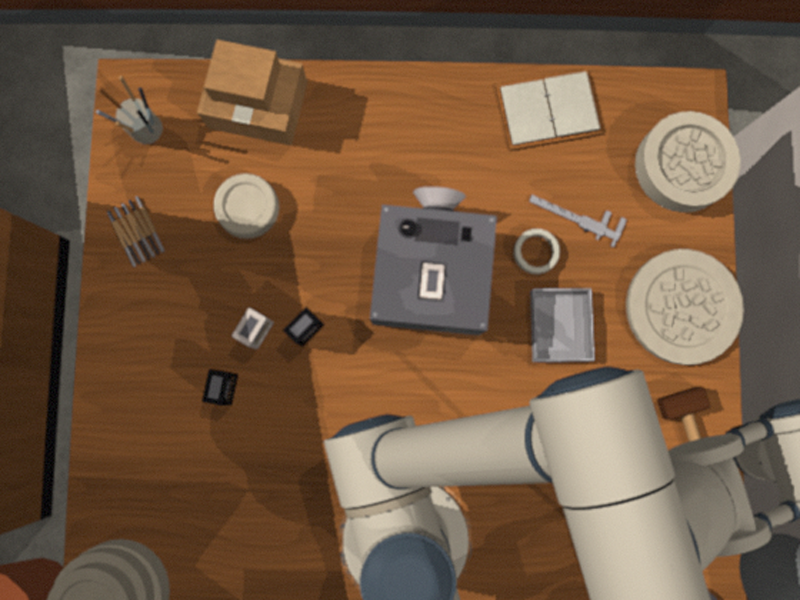

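The top view shows the extractor at about (435,268), with the white-capped clogged cartridge at (432,281) and the steel tray at (563,325). Three upright blocks could be the fresh cartridge: the white one at (252,328), and black ones at (303,326) and (220,387). Only the white one matches the clogged cartridge. I'll confirm it in enlarged crops.

```bash
cat > h.py <<'E'
from bench import env
import cv2, numpy as np
from scipy.optimize import least_squares
def cam(n):
    c=env.camera_info(n); R=cv2.Rodrigues(np.array(c['rvec']))[0]; return c['mtx'],np.array([c['k1'],0,0,0.]),R,np.array(c['tvec']),np.array(c['rvec'])
def proj(n,P):
    K,d,R,t,rv=cam(n); return cv2.projectPoints(np.array(P,float).reshape(-1,3),rv,t,K,d)[0].reshape(-1,2)
def onz(n,uv,z):
    K,d,R,t,rv=cam(n)
    p=cv2.undistortPoints(np.array(uv,float).reshape(-1,1,2),K,d).reshape(-1,2)
    C=-R.T@t; D=np.c_[p,np.ones(len(p))]@R
    return C+D*((z-C[2])/D[:,2])[:,None]
def tri(uvs,uvt):
    f=lambda X:np.r_[proj('scene',X)[0]-uvs,proj('top',X)[0]-uvt]
    r=least_squares(f,[500,0,80]); return r.x,r.fun
def crop(im,x0,y0,w,h,s,fn):
    cv2.imwrite(fn,cv2.resize(im[y0:y0+h,x0:x0+w,::-1],None,fx=s,fy=s,interpolation=cv2.INTER_CUBIC))
E
python3 - <<'E'
from h import *
a=env.read_camera('top');b=env.read_camera('scene')
np.save('top.npy',a);np.save('scene.npy',b)
A=lambda im,x,y,w,h,s:cv2.resize(im[y:y+h,x:x+w,::-1],None,fx=s,fy=s,interpolation=cv2.INTER_CUBIC)
cv2.imwrite('pics/c1.png',np.hstack([A(a,140,200,70,55,10)[:, :700]])) 
cv2.imwrite('pics/c2.png',A(a,255,140,100,75,8))
cv2.imwrite('pics/c3.png',A(b,335,195,70,70,8))
cv2.imwrite('pics/c4.png',A(b,190,155,125,75,6))
cv2.imwrite('pics/c5.png',A(a,360,190,70,70,8))
E
```

```text
(no output)
```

View pics/c1.png

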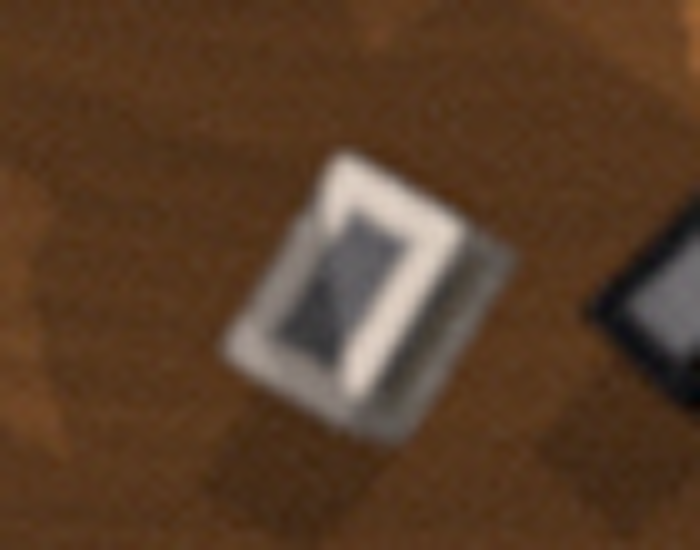

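View pics/c2.png

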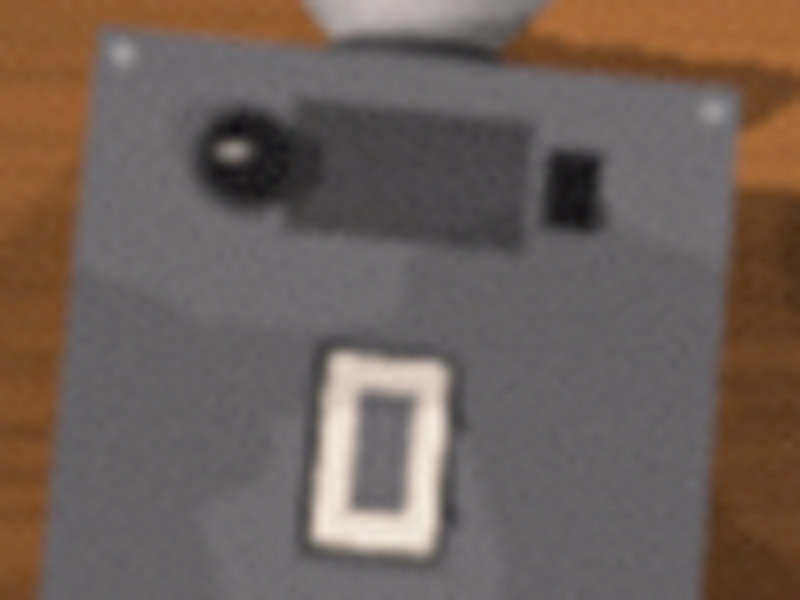

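View pics/c3.png

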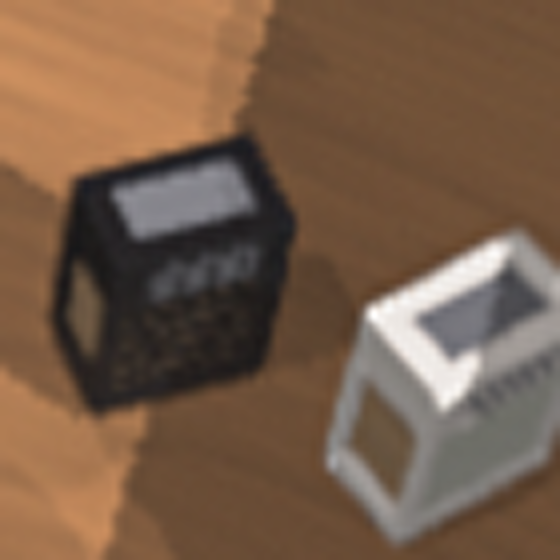

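View pics/c4.png

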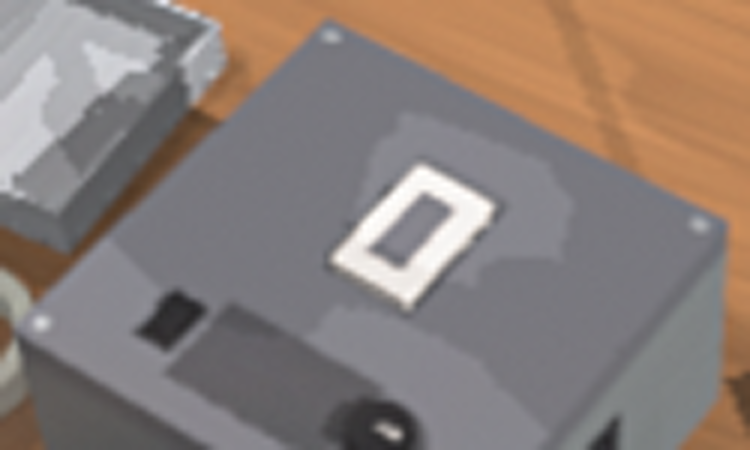

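View pics/c5.png

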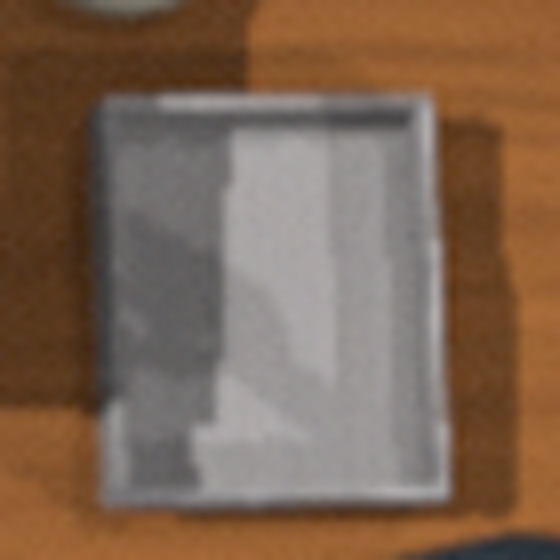

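The crops confirm it: the white-capped block at top px (180,229) and scene px (390,235) matches the clogged cartridge, and the two others are black. Next I fit the poses from both views.

```bash
cat > fit.py <<'E'
from h import *
def T(c,s,o): return np.array(c,float)/s+np.array(o)-0.5+0.5/s
def fit(L,W,obs,z=None,yaw0=0,xy0=(500,0)):
    # obs: list (cam, corner ids, uv)
    base=np.array([[1,1],[1,-1],[-1,-1],[-1,1]])*[L/2,W/2]
    def pts(p):
        c,s=np.cos(p[2]),np.sin(p[2]); zz=z if z is not None else p[3]
        return np.c_[base@np.array([[c,s],[-s,c]])+p[:2],np.full(4,zz)]
    f=lambda p:np.concatenate([(proj(n,pts(p)[i])-uv).ravel() for n,i,uv in obs])
    p0=list(xy0)+[yaw0]+([] if z is not None else [150])
    r=least_squares(f,p0); p=r.x.copy(); p[2]=np.degrees(p[2]); return p,np.round(r.fun,1)
E
python3 - <<'E'
from fit import *
# order: (+x+y),(+x,-y),(-x,-y),(-x,+y); top view up=+x,left=+y
fr=T([[342,152],[465,225],[345,425],[225,345]],10,(140,200))
print('fresh top raw z100',onz('top',fr,100).round(1))
fs=T([[515,228],[370,308],[445,408]],8,(335,195))
print('scene z100',onz('scene',fs,100).round(1))
g=onz('top',fr,100); e=g[0]-g[3]; y0=np.arctan2(e[1],e[0])
for obs in ([('top',[0,1,2,3],fr)],):
    print('fresh',fit(70,44,obs,100,y0,(500,250)))
o=T([[328,348],[450,362],[437,555],[308,545]],8,(255,140))
os_=T([[422,162],[497,210],[410,308],[332,258]],6,(190,155))
print('old raw',onz('top',o,158).round(1)); 
g=onz('scene',os_,158); print('old scene raw',g.round(1))
tr=T([[100,95],[432,95],[448,500],[102,505]],8,(360,190))
print('tray',onz('top',tr,35).round(1),fit(160,130,[('top',[0,1,2,3],tr)],35,0,(500,-250)))
# screws
a=[((332,37),None)]
st=T([[122,55],[712,110]],8,(255,140)); ss=T([[332,37],[700,225],[42,323]],6,(190,155))
print('screws top',onz('top',st,155).round(1),'scene',onz('scene',ss,155).round(1))
print(tri(ss[2],st[1]))
E
```

```text
fresh top raw z100 [[492.  340.5 100. ]
 [470.6 302.3 100. ]
 [409.7 336.1 100. ]
 [433.  373.4 100. ]]
scene z100 [[410.9 333.3 100. ]
 [468.2 301.3 100. ]
 [494.1 339.8 100. ]]
fresh (array([451.32554344, 338.07273068, -29.57842757]), array([ 0.2, -0.2,  0.2, -0.1, -0. , -0.1, -0.4,  0.4]))
old raw [[585.2 -24.1 158. ]
 [580.8 -68.8 158. ]
 [509.7 -64.7 158. ]
 [512.5 -17.8 158. ]]
old scene raw [[512.8 -63.2 158. ]
 [521.1 -16.4 158. ]
 [591.2 -21.2 158. ]
 [583.9 -68.7 158. ]]
tray [[ 552.  -270.6   35. ]
 [ 554.3 -402.5   35. ]
 [ 394.5 -406.5   35. ]
 [ 390.6 -270.6   35. ]] (array([ 472.831627  , -337.51936237,    0.95731664]), array([ 0.2,  0.1, -0.4,  0.1, -0.8,  0.2,  1. , -0.4]))
screws top [[ 694.3   53.3  155. ]
 [ 677.4 -165.   155. ]] scene [[ 462.1 -147.9  155. ]
 [ 480.1   70.4  155. ]
 [ 680.2 -166.6  155. ]]
(array([ 678.69037267, -166.49612813,  153.1412044 ]), array([ 0.45954689,  0.05091242,  0.41848966, -0.2593506 ]))
```

Run:
```python
from fit import *
fr=T([[342,152],[465,225],[345,425],[225,345]],10,(140,200))
fs=T([[515,228],[370,308],[445,408]],8,(335,195))
y0=np.radians(-30)
print('fresh',fit(70,44,[('top',[0,1,2,3],fr),('scene',[2,1,0],fs)],100,y0,(450,338)))
o=T([[328,348],[450,362],[437,555],[308,545]],8,(255,140))
os_=T([[422,162],[497,210],[410,308],[332,258]],6,(190,155))
print('old both',fit(70,44,[('top',[0,1,2,3],o),('scene',[2,3,0,1],os_)],None,0,(550,-40)))
st=T([[122,55],[712,110]],8,(255,140)); ss=T([[332,37],[700,225],[42,323]],6,(190,155))
# screw square (side S)
def f(p):
    c,s=np.cos(p[2]),np.sin(p[2]);b=np.array([[1,1],[1,-1],[-1,-1],[-1,1]])*p[4]/2
    P=np.c_[b@np.array([[c,s],[-s,c]])+p[:2],np.full(4,p[3])]
    return np.r_[(proj('top',P[[0,1]])-st).ravel(),(proj('scene',P[[2,3,1]])-ss).ravel()]
r=least_squares(f,[580,-45,-.07,155,218]);p=r.x;print('deck',p,np.degrees(p[2]),r.fun.round(1)); c,s=np.cos(p[2]),np.sin(p[2]);print('bay',p[0]-30*c,p[1]-30*s)
```

```text
fresh (array([451.27311014, 337.53554166, -29.26133787]), array([ 0.3, -0.2,  0.4, -0.2,  0.2, -0.1, -0.2,  0.5,  0.8,  0.1, -0.4,
        0.7,  0.2, -0.4]))
old both (array([548.2327857 , -44.57137894,  -4.81418837, 152.44515343]), array([ 0.4,  0.4,  0.1,  0.2, -0.5, -0.4,  0.6, -0.7,  0.2,  0.9,  0.1,
       -0.6, -0. , -0.9,  0.4,  0.5]))
deck [ 5.77753848e+02 -4.85453494e+01 -7.70852408e-02  1.52042896e+02
  2.19485458e+02] -4.416658960766037 [ 0.3 -0.2  0.3 -0.2  0.   0.   0.2 -0.3  0.5  0.3]
bay 547.8429361733696 -46.23508174155332
```

```bash
cat > go.py <<'E'
import sys
from h import *
s=env.get_state(); p=s['position'];r=s['tcp_rot']
print('t',round(s['time_s'],2),'pos',p.round(1),'rot',r.round(2),'F',s['force'].round(1),'T',s['torque'].round(2),'w',round(s['width'],1),'q',s['joint_pos'].round(1))
if len(sys.argv)>1:
    x,y,z,yaw=map(float,sys.argv[1:5]); 
    from scipy.spatial.transform import Rotation as Ro
    R=Ro.from_euler('xyz',r,degrees=True).as_matrix()
    print('dx dy dz (m)',(R.T@(np.array([x,y,z])-p)/1000).round(4),'spin',round((r[2]-yaw+180)%360-180,2))
E
python3 go.py 548 -45.2 230 -4.5
```

```text
t 0.2 pos [ 235.7 -578.6  252.9] rot [-1.7996e+02 -1.0000e-02  2.2160e+01] F [ 0.8  0.7 -0.8] T [0.   0.04 0.01] w 85.5 q [-73.3  28.3  77.1   0.   74.6  -5.5]
dx dy dz (m) [ 0.4904 -0.3762  0.0233] spin 26.66
```

{"fn": "drive_tool", "kwargs": {
  "moves": [
    {"dx":0.0404,"dy":-0.0302,"dz":0,"spin":4,"fingers":0},
    {"dx":0.49,"dy":-0.376,"dz":0.01,"spin":26.7,"fingers":0},
    {"dx":0.49,"dy":-0.376,"dz":0.01,"spin":26.7,"fingers":0},
    {"dx":0.49,"dy":-0.376,"dz":0.01,"spin":26.7,"fingers":0},
    {"dx":0.49,"dy":-0.376,"dz":0.01,"spin":26.7,"fingers":0},
    {"dx":0.49,"dy":-0.376,"dz":0.01,"spin":26.7,"fingers":0},
    {"dx":0.49,"dy":-0.376,"dz":0.01,"spin":26.7,"fingers":0},
    {"dx":0.49,"dy":-0.376,"dz":0.01,"spin":26.7,"fingers":0},
    {"dx":0.49,"dy":-0.376,"dz":0.01,"spin":26.7,"fingers":0},
    {"dx":0.49,"dy":-0.376,"dz":0.01,"spin":26.7,"fingers":0}
  ]
}}

```text
time_s: 1.2
position: [486.7, -149.7, 245.5]
tcp_rot: [180.0, -0.0, -4.5]
force: [1.2, -0.9, -0.2]
width: 0.0
```

```bash
python3 go.py 548 -45.2 220 -4.5
```

```text
t 1.2 pos [ 486.7 -149.7  245.5] rot [ 1.7999e+02 -1.0000e-02 -4.5400e+00] F [ 1.2 -0.9 -0.2] T [0.01 0.01 0.04] w 0.0 q [-23.8  19.5  93.8  -0.   66.7  70.7]
dx dy dz (m) [ 0.0529 -0.1091  0.0255] spin -0.04
```

{"fn": "drive_tool", "kwargs": {
  "moves": [
    {"dx":0.053,"dy":-0.109,"dz":0.02},
    {"dx":0.053,"dy":-0.109,"dz":0.03},
    {"dx":0.053,"dy":-0.109,"dz":0.04},
    {"dx":0.053,"dy":-0.109,"dz":0.05},
    {"dx":0.053,"dy":-0.109,"dz":0.05}
  ]
}}

```text
$.moves[0]: bad value
```

```bash
python3 go.py 548 -45.2 188 -4.5
python3 - <<'E'
from h import *
crop(env.read_camera('scene'),190,110,125,105,6,'pics/d1.png')
E
```

```text
t 1.2 pos [ 486.7 -149.7  245.5] rot [ 1.7999e+02 -1.0000e-02 -4.5400e+00] F [ 1.2 -0.9 -0.2] T [0.01 0.01 0.04] w 0.0 q [-23.8  19.5  93.8  -0.   66.7  70.7]
dx dy dz (m) [ 0.0528 -0.1091  0.0575] spin -0.04
```

View pics/d1.png

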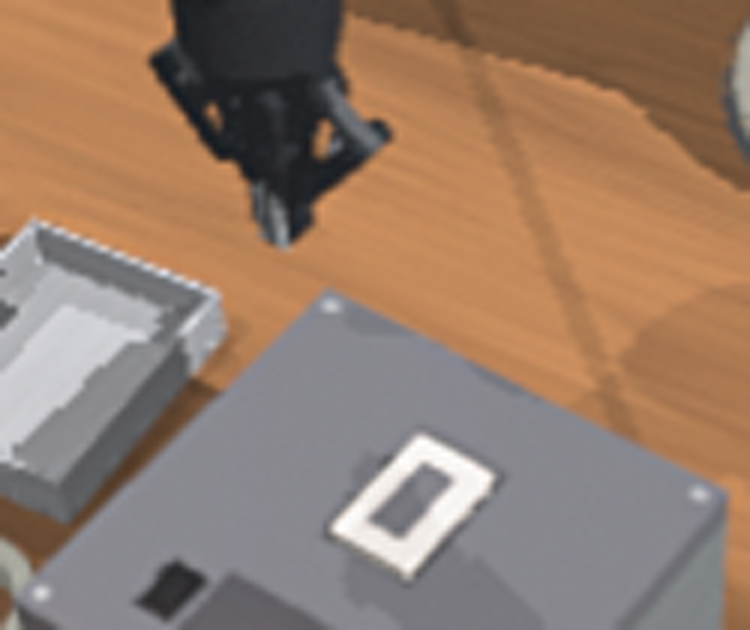

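The picture shows the arm still short of the bay: fingers shut at crop (280,240), old cap at (415,505). The call was refused because each row needs every field.

{"fn": "drive_tool", "kwargs": {
  "moves": [
    {"dx":0.053,"dy":-0.109,"dz":0.02,"spin":0,"fingers":0},
    {"dx":0.053,"dy":-0.109,"dz":0.03,"spin":0,"fingers":0},
    {"dx":0.053,"dy":-0.109,"dz":0.04,"spin":0,"fingers":0},
    {"dx":0.053,"dy":-0.109,"dz":0.05,"spin":0,"fingers":0},
    {"dx":0.053,"dy":-0.109,"dz":0.05,"spin":0,"fingers":0},
    {"dx":0.053,"dy":-0.109,"dz":0.05,"spin":0,"fingers":0}
  ]
}}

```text
time_s: 1.85
position: [547.1, -47.9, 195.7]
tcp_rot: [180.0, 0.0, -4.6]
force: [-0.6, -0.1, 0.5]
width: 0.2
```

```bash
python3 go.py 548 -45.2 188 -4.5
python3 - <<'E'
from h import *
crop(env.read_camera('scene'),190,110,125,105,6,'pics/d2.png')
E
```

```text
t 1.85 pos [547.1 -47.9 195.7] rot [ 1.7999e+02  2.0000e-02 -4.5700e+00] F [-0.6 -0.1  0.5] T [0.01 0.02 0.01] w 0.2 q [-11.2  26.   91.9  -0.   62.1  83.3]
dx dy dz (m) [ 0.0007 -0.0028  0.0077] spin -0.07
```

View pics/d2.png

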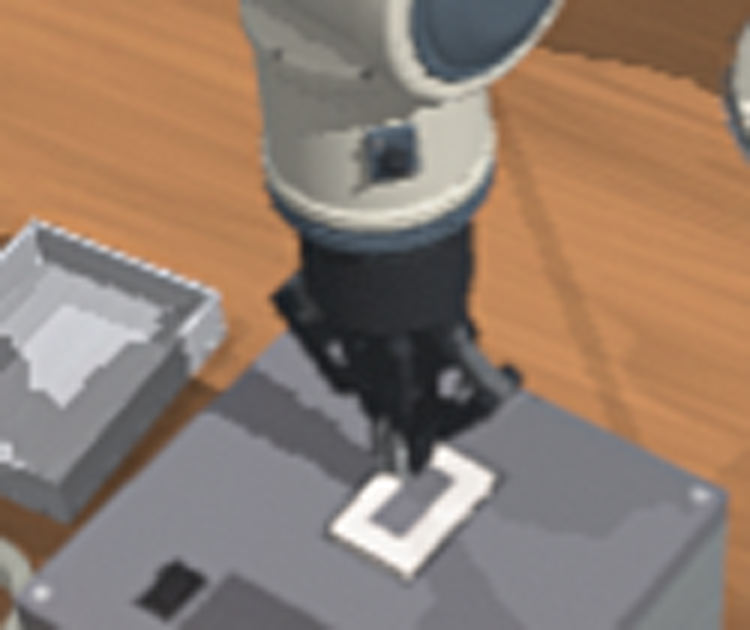

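The picture shows the shut fingers just above the cap's centre at crop (405,475). Next is a guarded descent.

{"fn": "drive_tool", "kwargs": {
  "moves": [
    {"dx":0,"dy":0,"dz":0.004,"spin":0,"fingers":0},
    {"dx":0,"dy":0,"dz":0.008,"spin":0,"fingers":0},
    {"dx":0,"dy":0,"dz":0.01,"spin":0,"fingers":0}
  ]
}}

```text
time_s: 2.2
position: [547.2, -47.6, 185.3]
tcp_rot: [180.0, 0.0, -4.6]
force: [0.8, 0.8, 0.8]
width: 0.3
```

```bash
python3 go.py 548 -45.2 188 -4.5
```

```text
t 2.2 pos [547.2 -47.6 185.3] rot [180.     0.    -4.57] F [0.8 0.8 0.8] T [-0.01 -0.05 -0.04] w 0.3 q [-11.2  26.7  92.6  -0.   60.7  83.4]
dx dy dz (m) [ 0.0006 -0.0024 -0.0027] spin -0.07
```

{"fn": "drive_tool", "kwargs": {
  "moves": [
    {"dx":0.0005,"dy":-0.002,"dz":0.001,"spin":0,"fingers":0},
    {"dx":0.0005,"dy":-0.002,"dz":0.002,"spin":0,"fingers":0},
    {"dx":0.0005,"dy":-0.002,"dz":0.003,"spin":0,"fingers":0}
  ]
}}

```text
time_s: 2.5
position: [548.2, -45.2, 182.4]
tcp_rot: [180.0, -0.0, -4.5]
force: [-0.9, 0.7, -0.2]
width: 0.0
```

{"fn": "drive_tool", "kwargs": {
  "moves": [
    {"dx":0,"dy":0,"dz":0.001,"spin":0,"fingers":0},
    {"dx":0,"dy":0,"dz":0.002,"spin":0,"fingers":0}
  ]
}}

```text
time_s: 2.7
position: [548.1, -45.2, 180.4]
tcp_rot: [-180.0, -0.0, -4.5]
force: [0.5, -0.1, -0.5]
width: -0.4
```

{"fn": "drive_tool", "kwargs": {
  "moves": [
    {"dx":0,"dy":0,"dz":0.001,"spin":0,"fingers":0},
    {"dx":0,"dy":0,"dz":0.002,"spin":0,"fingers":0}
  ]
}}

```text
time_s: 2.9
position: [548.1, -45.2, 178.4]
tcp_rot: [-180.0, -0.0, -4.5]
force: [0.6, -0.4, 0.2]
width: 0.1
```

{"fn": "drive_tool", "kwargs": {
  "moves": [
    {"dx":0,"dy":0,"dz":0.001,"spin":0,"fingers":0}
  ]
}}

```text
time_s: 3.0
position: [548.1, -45.2, 177.4]
tcp_rot: [180.0, 0.0, -4.5]
force: [0.1, -0.4, 0.6]
width: -0.0
```

{"fn": "drive_tool", "kwargs": {
  "moves": [
    {"dx":0,"dy":0,"dz":0.001,"spin":0,"fingers":0}
  ]
}}

```text
time_s: 3.1
position: [548.1, -45.2, 176.4]
tcp_rot: [-180.0, -0.0, -4.5]
force: [-0.1, 1.2, 0.9]
width: -0.2
```

{"fn": "drive_tool", "kwargs": {
  "moves": [
    {"dx":0,"dy":0,"dz":0.001,"spin":0,"fingers":0}
  ]
}}

```text
time_s: 3.2
position: [548.1, -45.2, 175.4]
tcp_rot: [180.0, -0.0, -4.5]
force: [-0.3, -1.1, 4.5]
width: 0.1
```

{"fn": "drive_tool", "kwargs": {
  "moves": [
    {"dx":0,"dy":0,"dz":0.001,"spin":0,"fingers":0}
  ]
}}

```text
time_s: 3.3
position: [548.2, -45.3, 174.6]
tcp_rot: [180.0, -0.0, -4.5]
force: [-2.6, -1.2, 6.8]
width: 0.0
```

{"fn": "drive_tool", "kwargs": {
  "moves": [
    {"dx":0,"dy":0,"dz":0.0007,"spin":0,"fingers":0}
  ]
}}

```text
time_s: 3.4
position: [548.2, -45.4, 174.0]
tcp_rot: [180.0, -0.0, -4.5]
force: [-2.5, -0.9, 7.4]
width: -0.1
```

{"fn": "drive_tool", "kwargs": {
  "moves": [
    {"dx":0,"dy":0,"dz":0.0007,"spin":0,"fingers":0}
  ]
}}

```text
time_s: 3.5
position: [548.2, -45.4, 173.4]
tcp_rot: [180.0, -0.0, -4.5]
force: [-2.0, -0.2, 7.8]
width: 0.2
```

{"fn": "drive_tool", "kwargs": {
  "moves": [
    {"dx":0,"dy":0,"dz":0.0007,"spin":0,"fingers":0}
  ]
}}

```text
time_s: 3.6
position: [548.2, -45.4, 172.7]
tcp_rot: [180.0, -0.0, -4.5]
force: [-2.9, -0.4, 7.9]
width: -0.1
```

{"fn": "drive_tool", "kwargs": {
  "moves": [
    {"dx":0,"dy":0,"dz":0.0005,"spin":0,"fingers":0}
  ]
}}

```text
time_s: 3.7
position: [548.2, -45.4, 172.2]
tcp_rot: [180.0, -0.0, -4.5]
force: [-3.2, -1.2, 8.1]
width: 0.2
```

{"fn": "drive_tool", "kwargs": {
  "moves": [
    {"dx":0,"dy":0,"dz":0.0005,"spin":0,"fingers":0}
  ]
}}

```text
time_s: 3.8
position: [548.2, -45.4, 171.7]
tcp_rot: [180.0, -0.0, -4.5]
force: [-2.4, -1.5, 8.0]
width: -0.1
```

{"fn": "drive_tool", "kwargs": {
  "moves": [
    {"dx":0,"dy":0,"dz":0.0005,"spin":0,"fingers":0}
  ]
}}

```text
time_s: 3.9
position: [548.2, -45.4, 171.2]
tcp_rot: [180.0, -0.0, -4.5]
force: [-2.8, -0.4, 8.2]
width: 0.2
```

{"fn": "drive_tool", "kwargs": {
  "moves": [
    {"dx":0,"dy":0,"dz":0.0005,"spin":0,"fingers":0}
  ]
}}

```text
time_s: 4.0
position: [548.2, -45.4, 170.7]
tcp_rot: [180.0, -0.0, -4.5]
force: [-2.5, -1.3, 8.2]
width: 0.1
```

{"fn": "drive_tool", "kwargs": {
  "moves": [
    {"dx":0,"dy":0,"dz":0.0005,"spin":0,"fingers":0}
  ]
}}

```text
time_s: 4.1
position: [548.2, -45.4, 170.2]
tcp_rot: [180.0, -0.0, -4.5]
force: [-2.8, -2.1, 8.4]
width: 0.2
```

{"fn": "drive_tool", "kwargs": {
  "moves": [
    {"dx":0,"dy":0,"dz":0.0004,"spin":0,"fingers":0}
  ]
}}

```text
time_s: 4.2
position: [548.2, -45.4, 169.8]
tcp_rot: [180.0, -0.0, -4.5]
force: [-2.0, -0.5, 8.2]
width: 0.1
```

{"fn": "drive_tool", "kwargs": {
  "moves": [
    {"dx":0,"dy":0,"dz":0.0004,"spin":0,"fingers":0}
  ]
}}

```text
time_s: 4.3
position: [548.2, -45.4, 169.4]
tcp_rot: [180.0, -0.0, -4.5]
force: [-2.4, -0.0, 8.1]
width: -0.2
```

{"fn": "drive_tool", "kwargs": {
  "moves": [
    {"dx":0,"dy":0,"dz":0.0004,"spin":0,"fingers":0}
  ]
}}

```text
time_s: 4.4
position: [548.2, -45.4, 169.0]
tcp_rot: [180.0, -0.0, -4.5]
force: [-1.5, -1.6, 7.5]
width: -0.1
```

{"fn": "drive_tool", "kwargs": {
  "moves": [
    {"dx":0,"dy":0,"dz":0.0003,"spin":0,"fingers":0}
  ]
}}

```text
time_s: 4.5
position: [548.2, -45.4, 168.7]
tcp_rot: [180.0, -0.0, -4.5]
force: [-2.3, -1.3, 7.9]
width: -0.1
```

{"fn": "drive_tool", "kwargs": {
  "moves": [
    {"dx":0,"dy":0,"dz":0.0003,"spin":0,"fingers":0}
  ]
}}

```text
time_s: 4.6
position: [548.2, -45.4, 168.4]
tcp_rot: [180.0, -0.0, -4.5]
force: [-1.9, -0.9, 8.9]
width: 0.2
```

{"fn": "drive_tool", "kwargs": {
  "moves": [
    {"dx":0,"dy":0,"dz":0.0003,"spin":0,"fingers":0}
  ]
}}

```text
time_s: 4.7
position: [548.2, -45.4, 168.2]
tcp_rot: [180.0, -0.0, -4.5]
force: [-2.4, -0.4, 9.4]
width: 0.1
```

{"fn": "drive_tool", "kwargs": {
  "moves": [
    {"dx":0,"dy":0,"dz":0.0003,"spin":0,"fingers":0}
  ]
}}

```text
time_s: 4.8
position: [548.2, -45.4, 167.9]
tcp_rot: [180.0, -0.0, -4.5]
force: [-1.4, -0.8, 8.5]
width: -0.0
```

```bash
python3 go.py
```

```text
t 4.8 pos [548.2 -45.4 167.9] rot [ 1.7998e+02 -3.0000e-02 -4.5300e+00] F [-1.4 -0.8  8.5] T [-0.16  0.49 -0.04] w -0.0 q [-10.9  28.1  93.5  -0.   58.4  83.6]
```

{"fn": "drive_tool", "kwargs": {
  "moves": [
    {"dx":0,"dy":0,"dz":0.0003,"spin":0,"fingers":0}
  ]
}}

```text
time_s: 4.9
position: [548.2, -45.4, 167.6]
tcp_rot: [180.0, -0.0, -4.5]
force: [-2.4, -1.2, 8.2]
width: 0.2
```

{"fn": "drive_tool", "kwargs": {
  "moves": [
    {"dx":0,"dy":0,"dz":0.0003,"spin":0,"fingers":0}
  ]
}}

```text
time_s: 5.0
position: [548.2, -45.4, 167.3]
tcp_rot: [180.0, -0.0, -4.5]
force: [-3.1, -1.7, 11.0]
width: 0.3
```

{"fn": "drive_tool", "kwargs": {
  "moves": [
    {"dx":0,"dy":0,"dz":0.0002,"spin":0,"fingers":0}
  ]
}}

```text
time_s: 5.1
position: [548.2, -45.4, 167.1]
tcp_rot: [180.0, -0.0, -4.5]
force: [-3.7, -0.8, 12.0]
width: -0.2
```

The rubber stop is reached at 12 N, so I back off slowly and let the cartridge follow.

{"fn": "drive_tool", "kwargs": {
  "moves": [
    {"dx":0,"dy":0,"dz":0.0001,"spin":0,"fingers":0},
    {"dx":0,"dy":0,"dz":-0.001,"spin":0,"fingers":0},
    {"dx":0,"dy":0,"dz":-0.004,"spin":0,"fingers":0},
    {"dx":0,"dy":0,"dz":-0.008,"spin":0,"fingers":0},
    {"dx":0,"dy":0,"dz":-0.012,"spin":0,"fingers":0},
    {"dx":0,"dy":0,"dz":-0.014,"spin":0,"fingers":0}
  ]
}}

```text
time_s: 5.7
position: [548.2, -45.4, 181.2]
tcp_rot: [180.0, -0.0, -4.5]
force: [-0.9, -0.7, 5.7]
width: -0.1
```

```bash
python3 go.py
```

```text
t 5.7 pos [548.2 -45.4 181.2] rot [ 1.7998e+02 -4.0000e-02 -4.5400e+00] F [-0.9 -0.7  5.7] T [-0.2   0.37 -0.03] w -0.1 q [-10.9  27.1  92.7  -0.   60.2  83.6]
```

It is following at 181 mm, well above the held height, so the catch has released.

{"fn": "drive_tool", "kwargs": {
  "moves": [
    {"dx":0,"dy":0,"dz":-0.006,"spin":0,"fingers":0},
    {"dx":0,"dy":0,"dz":-0.012,"spin":0,"fingers":0},
    {"dx":0,"dy":0,"dz":-0.018,"spin":0,"fingers":0},
    {"dx":0,"dy":0,"dz":-0.024,"spin":0,"fingers":0},
    {"dx":0,"dy":0,"dz":-0.03,"spin":0,"fingers":0},
    {"dx":0,"dy":0,"dz":-0.036,"spin":0,"fingers":0},
    {"dx":0,"dy":0,"dz":-0.06,"spin":0,"fingers":1},
    {"dx":0,"dy":0,"dz":-0.09,"spin":0,"fingers":1},
    {"dx":0,"dy":0,"dz":-0.09,"spin":0,"fingers":1},
    {"dx":0,"dy":0,"dz":-0.09,"spin":0,"fingers":1}
  ]
}}

```text
time_s: 6.7
position: [548.3, -45.2, 271.1]
tcp_rot: [180.0, -0.1, -4.5]
force: [0.2, -0.3, 0.3]
width: 58.0
```

```bash
python3 go.py
python3 - <<'E'
from h import *
b=env.read_camera('scene');crop(b,190,80,125,115,5,'pics/e1.png');a=env.read_camera('top')
crop(a,255,140,100,75,8,'pics/e2.png')
E
```

```text
t 6.7 pos [548.3 -45.2 271.1] rot [ 1.80e+02 -7.00e-02 -4.53e+00] F [ 0.2 -0.3  0.3] T [-0.    0.02  0.03] w 58.0 q [-10.9  21.2  86.4   0.   72.3  83.6]
```

View pics/e1.png

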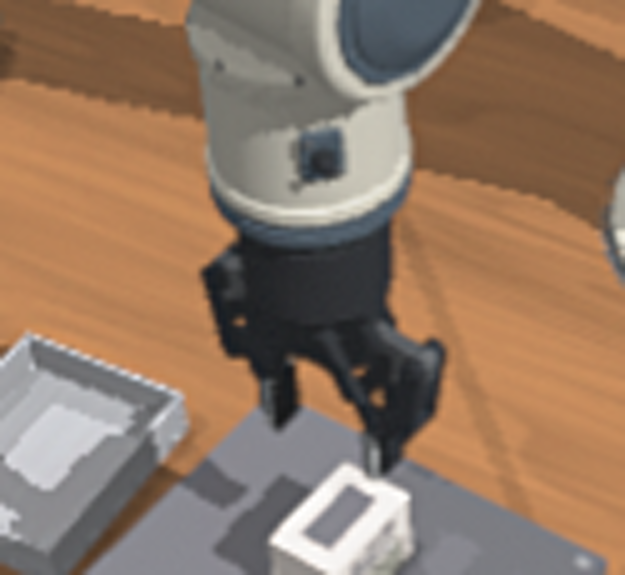

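View pics/e2.png

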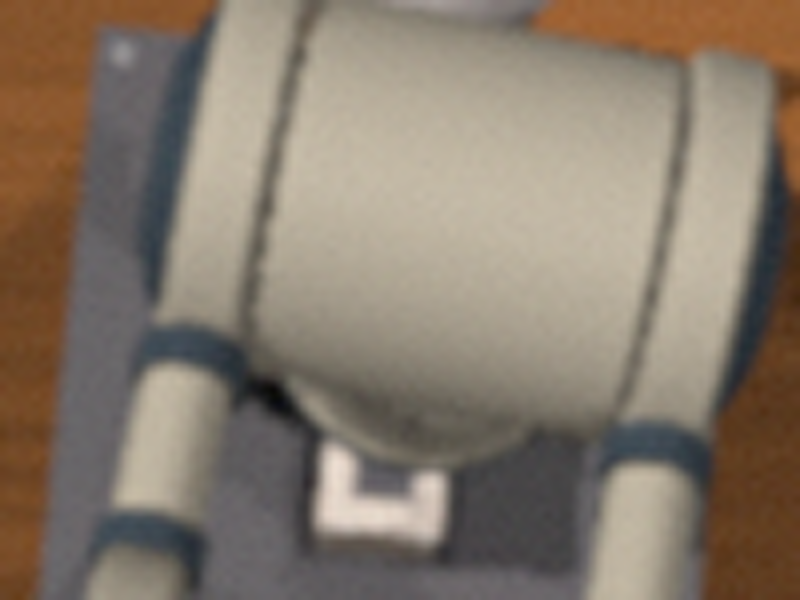

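The clogged cartridge has sprung up: its white cap stands well proud of the deck at e1 (345,510). I check its top against the model before gripping.

```bash
python3 - <<'E'
from fit import *
ss=T([[270,543],[348,465],[412,503]],5,(190,80))
# corners by world: left=(+x,-y)(1), top=(-x,-y)(2), right=(-x,+y)(3)
print(fit(70,44,[('scene',[1,2,3],ss)],196,np.radians(-4.5),(548,-45)))
print(onz('scene',ss,196).round(1))
E
python3 go.py 548 -45.4 184 -4.5
```

```text
(array([550.47399306, -44.54856082,  -7.0168897 ]), array([-0.1,  0. ,  0.3,  0.3, -0.2, -0.3]))
[[582.2 -70.5 196. ]
 [512.5 -63.4 196. ]
 [519.3 -17.4 196. ]]
t 6.8 pos [547.7 -45.1 269.9] rot [-1.7999e+02  7.0000e-02 -4.5300e+00] F [-0.6 -1.1 -0. ] T [-0.01 -0.07  0.03] w 72.3 q [-10.9  21.3  86.5   0.   72.3  83.6]
dx dy dz (m) [0.0005 0.0003 0.0859] spin -0.03
```

{"fn": "drive_tool", "kwargs": {
  "moves": [
    {"dx":0,"dy":0,"dz":0,"spin":0,"fingers":1},
    {"dx":0,"dy":0,"dz":0,"spin":0,"fingers":1},
    {"dx":0,"dy":0,"dz":0.02,"spin":0,"fingers":1},
    {"dx":0,"dy":0,"dz":0.04,"spin":0,"fingers":1},
    {"dx":0,"dy":0,"dz":0.04,"spin":0,"fingers":1}
  ]
}}

```text
time_s: 7.3
position: [546.7, -45.0, 228.3]
tcp_rot: [-180.0, 0.3, -4.5]
force: [-0.3, -0.7, -0.1]
width: 85.4
```

{"fn": "drive_tool", "kwargs": {
  "moves": [
    {"dx":0,"dy":0,"dz":0.015,"spin":0,"fingers":1},
    {"dx":0,"dy":0,"dz":0.03,"spin":0,"fingers":1},
    {"dx":0,"dy":0,"dz":0.045,"spin":0,"fingers":1},
    {"dx":0,"dy":0,"dz":0.045,"spin":0,"fingers":1},
    {"dx":0,"dy":0,"dz":0.045,"spin":0,"fingers":1}
  ]
}}

```text
time_s: 7.8
position: [548.4, -45.3, 186.3]
tcp_rot: [180.0, -0.0, -4.5]
force: [0.4, 0.2, 0.0]
width: 85.6
```

```bash
python3 go.py
```

```text
t 7.8 pos [548.4 -45.3 186.3] rot [ 1.80e+02 -1.00e-02 -4.54e+00] F [0.4 0.2 0. ] T [-0.   -0.05 -0.02] w 85.6 q [-10.9  26.7  92.4   0.   60.9  83.6]
```

{"fn": "drive_tool", "kwargs": {
  "force": 30,
  "moves": [
    {"dx":0,"dy":0,"dz":0,"spin":0,"fingers":0.4},
    {"dx":0,"dy":0,"dz":0,"spin":0,"fingers":0.4},
    {"dx":0,"dy":0,"dz":0,"spin":0,"fingers":0.4},
    {"dx":0,"dy":0,"dz":0,"spin":0,"fingers":0.4},
    {"dx":0,"dy":0,"dz":0,"spin":0,"fingers":0.4},
    {"dx":0,"dy":0,"dz":0,"spin":0,"fingers":0.4},
    {"dx":0,"dy":0,"dz":0,"spin":0,"fingers":0.4},
    {"dx":0,"dy":0,"dz":0,"spin":0,"fingers":0.4}
  ]
}}

```text
time_s: 8.6
position: [548.3, -45.3, 185.7]
tcp_rot: [180.0, -0.0, -4.5]
force: [0.8, -0.3, 3.1]
width: 43.4
```

```bash
python3 go.py
```

```text
t 8.6 pos [548.3 -45.3 185.7] rot [ 1.80e+02 -2.00e-02 -4.54e+00] F [ 0.8 -0.3  3.1] T [-0.02 -0.27  0.03] w 43.4 q [-10.9  26.8  92.4   0.   60.8  83.6]
```

{"fn": "drive_tool", "kwargs": {
  "moves": [
    {"dx":0,"dy":0,"dz":-0.01,"spin":0,"fingers":0.3},
    {"dx":0,"dy":0,"dz":-0.02,"spin":0,"fingers":0.3},
    {"dx":0,"dy":0,"dz":-0.03,"spin":0,"fingers":0.3},
    {"dx":0,"dy":0,"dz":-0.04,"spin":0,"fingers":0.3}
  ]
}}

```text
time_s: 9.0
position: [548.1, -45.2, 226.8]
tcp_rot: [180.0, -0.0, -4.5]
force: [-0.6, -0.2, -1.3]
width: 43.5
```

{"fn": "drive_tool", "kwargs": {
  "moves": [
    {"dx":0,"dy":0,"dz":-0.015,"spin":0,"fingers":0.3},
    {"dx":0,"dy":0,"dz":-0.03,"spin":0,"fingers":0.3},
    {"dx":0,"dy":0,"dz":-0.05,"spin":0,"fingers":0.3},
    {"dx":0,"dy":0,"dz":-0.07,"spin":0,"fingers":0.3},
    {"dx":0,"dy":0,"dz":-0.07,"spin":0,"fingers":0.3}
  ]
}}

```text
time_s: 9.5
position: [549.2, -45.4, 298.7]
tcp_rot: [180.0, -0.3, -4.5]
force: [0.5, -0.1, -1.1]
width: 43.3
```

```bash
python3 go.py 472.8 -337.5 290 -4.5
python3 - <<'E'
from h import *
b=env.read_camera('scene');crop(b,170,50,150,120,5,'pics/f1.png')
E
```

```text
t 9.5 pos [549.2 -45.4 298.7] rot [179.97  -0.26  -4.53] F [ 0.5 -0.1 -1.1] T [-0.03  0.01  0.05] w 43.3 q [-10.9  19.7  84.1   0.   75.9  83.6]
dx dy dz (m) [-0.0531  0.2972  0.0086] spin -0.03
```

View pics/f1.png

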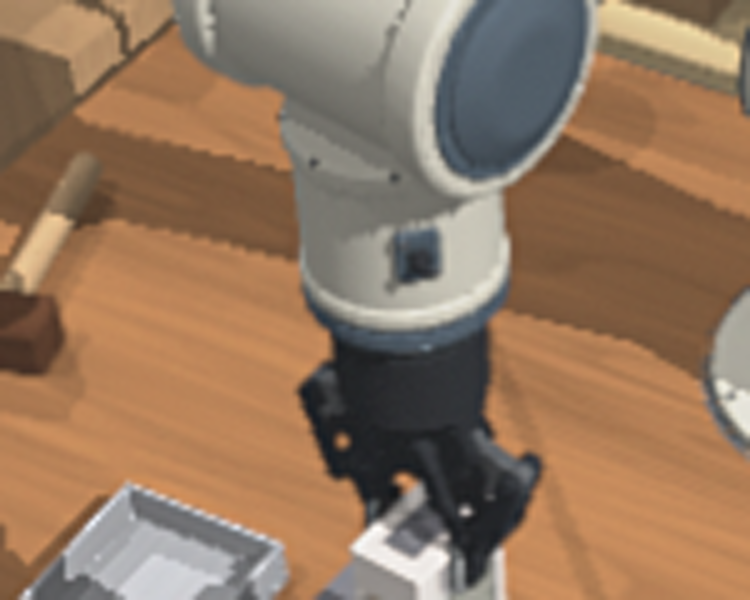

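The cartridge is held (white cap at f1 (410,550)) and clear of the bay. Now to the tray.

{"fn": "drive_tool", "kwargs": {
  "moves": [
    {"dx":-0.005,"dy":0.03,"dz":0,"spin":0,"fingers":0.3},
    {"dx":-0.013,"dy":0.07,"dz":0,"spin":0,"fingers":0.3},
    {"dx":-0.02,"dy":0.115,"dz":0,"spin":0,"fingers":0.3},
    {"dx":-0.029,"dy":0.16,"dz":0,"spin":0,"fingers":0.3},
    {"dx":-0.037,"dy":0.205,"dz":0,"spin":0,"fingers":0.3},
    {"dx":-0.044,"dy":0.25,"dz":0,"spin":0,"fingers":0.3},
    {"dx":-0.05,"dy":0.28,"dz":0,"spin":0,"fingers":0.3},
    {"dx":-0.053,"dy":0.297,"dz":0,"spin":0,"fingers":0.3},
    {"dx":-0.053,"dy":0.297,"dz":0,"spin":0,"fingers":0.3},
    {"dx":-0.053,"dy":0.297,"dz":0,"spin":0,"fingers":0.3}
  ]
}}

```text
time_s: 10.55
position: [471.7, -336.3, 295.1]
tcp_rot: [-179.9, 0.0, -4.5]
force: [0.2, -0.1, -1.7]
width: 43.7
```

```bash
python3 go.py 472.8 -337.5 110 0
```

```text
t 10.55 pos [ 471.7 -336.3  295.1] rot [-1.7994e+02  4.0000e-02 -4.5500e+00] F [ 0.2 -0.1 -1.7] T [-0.02 -0.01 -0.  ] w 43.7 q [-41.4  22.4  80.3   0.   77.3  53.1]
dx dy dz (m) [0.0013 0.0013 0.1851] spin -4.55
```

{"fn": "drive_tool", "kwargs": {
  "moves": [
    {"dx":0.001,"dy":0.001,"dz":0.02,"spin":-4.5,"fingers":0.3},
    {"dx":0.001,"dy":0.001,"dz":0.05,"spin":-4.5,"fingers":0.3},
    {"dx":0.001,"dy":0.001,"dz":0.08,"spin":-4.5,"fingers":0.3},
    {"dx":0.001,"dy":0.001,"dz":0.11,"spin":-4.5,"fingers":0.3},
    {"dx":0.001,"dy":0.001,"dz":0.14,"spin":-4.5,"fingers":0.3},
    {"dx":0.001,"dy":0.001,"dz":0.16,"spin":-4.5,"fingers":0.3},
    {"dx":0.001,"dy":0.001,"dz":0.17,"spin":-4.5,"fingers":0.3},
    {"dx":0.001,"dy":0.001,"dz":0.18,"spin":-4.5,"fingers":0.3},
    {"dx":0.001,"dy":0.001,"dz":0.185,"spin":-4.5,"fingers":0.3},
    {"dx":0.001,"dy":0.001,"dz":0.185,"spin":-4.5,"fingers":0.3}
  ]
}}

```text
time_s: 11.55
position: [472.9, -338.0, 110.7]
tcp_rot: [-180.0, -0.0, -0.0]
force: [-0.2, -1.2, -0.9]
width: 43.4
```

```bash
python3 go.py
python3 - <<'E'
from h import *
b=env.read_camera('scene');crop(b,150,90,130,110,6,'pics/g1.png')
E
```

```text
t 11.55 pos [ 472.9 -338.   110.7] rot [-1.8e+02 -0.0e+00 -2.0e-02] F [-0.2 -1.2 -0.9] T [-0.   -0.06 -0.04] w 43.4 q [-41.4  34.7  91.9   0.   53.5  48.6]
```

View pics/g1.png

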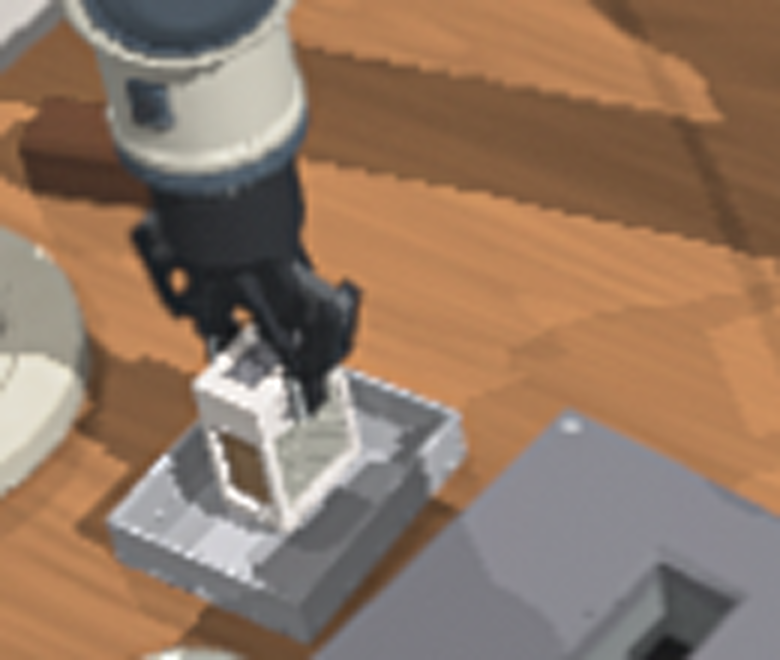

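The clogged cartridge hangs inside the tray walls (base at about g1 (285,520)). The empty bay is visible at (660,600). I lower it until it makes contact.

{"fn": "drive_tool", "kwargs": {
  "moves": [
    {"dx":0,"dy":0,"dz":0.003,"spin":0,"fingers":0.3},
    {"dx":0,"dy":0,"dz":0.006,"spin":0,"fingers":0.3},
    {"dx":0,"dy":0,"dz":0.009,"spin":0,"fingers":0.3},
    {"dx":0,"dy":0,"dz":0.012,"spin":0,"fingers":0.3}
  ]
}}

```text
time_s: 12.0
position: [472.7, -338.3, 98.5]
tcp_rot: [180.0, -0.0, -0.0]
force: [-0.0, 1.0, -0.7]
width: 43.2
```

{"fn": "drive_tool", "kwargs": {
  "moves": [
    {"dx":0,"dy":0,"dz":0.001,"spin":0,"fingers":0.3},
    {"dx":0,"dy":0,"dz":0.002,"spin":0,"fingers":0.3}
  ]
}}

```text
time_s: 12.2
position: [472.7, -338.2, 96.5]
tcp_rot: [-180.0, 0.0, -0.0]
force: [-0.1, 0.9, -1.0]
width: 43.7
```

{"fn": "drive_tool", "kwargs": {
  "moves": [
    {"dx":0,"dy":0,"dz":0.001,"spin":0,"fingers":0.3}
  ]
}}

```text
time_s: 12.3
position: [472.7, -338.2, 95.6]
tcp_rot: [180.0, -0.0, -0.0]
force: [0.3, -0.2, -1.4]
width: 43.3
```

{"fn": "drive_tool", "kwargs": {
  "moves": [
    {"dx":0,"dy":0,"dz":0.001,"spin":0,"fingers":0.3}
  ]
}}

```text
time_s: 12.4
position: [472.7, -338.2, 94.6]
tcp_rot: [180.0, -0.0, -0.0]
force: [0.2, 0.3, -1.2]
width: 43.3
```

{"fn": "drive_tool", "kwargs": {
  "moves": [
    {"dx":0,"dy":0,"dz":0.001,"spin":0,"fingers":0.3}
  ]
}}

```text
time_s: 12.5
position: [472.8, -338.2, 94.3]
tcp_rot: [180.0, -0.0, -0.0]
force: [-6.3, 5.7, 31.0]
width: 44.0
```

{"fn": "drive_tool", "kwargs": {
  "moves": [
    {"dx":0,"dy":0,"dz":0.001,"spin":0,"fingers":0.3}
  ]
}}

```text
time_s: 12.6
position: [472.8, -338.2, 94.3]
tcp_rot: [180.0, -0.0, -0.0]
force: [-11.2, 7.9, 49.8]
width: 43.7
```

{"fn": "drive_tool", "kwargs": {
  "moves": [
    {"dx":0,"dy":0,"dz":0.001,"spin":0,"fingers":0.3}
  ]
}}

```text
time_s: 12.7
position: [472.9, -338.4, 94.2]
tcp_rot: [179.9, -0.1, -0.0]
force: [-15.5, 12.5, 67.4]
width: 43.2
```

It is standing on the tray floor. I batched too far and pressed 67 N into it, so I back off and release.

{"fn": "drive_tool", "kwargs": {
  "moves": [
    {"dx":0,"dy":0,"dz":-0.0028,"spin":0,"fingers":0.3}
  ]
}}

```text
time_s: 12.8
position: [472.8, -338.3, 95.5]
tcp_rot: [180.0, -0.1, -0.0]
force: [-0.1, -0.3, -1.1]
width: 43.5
```

```bash
python3 go.py
```

```text
t 12.8 pos [ 472.8 -338.3   95.5] rot [ 1.7995e+02 -5.0000e-02 -4.0000e-02] F [-0.1 -0.3 -1.1] T [0.01 0.03 0.07] w 43.5 q [-41.5  35.9  92.5   0.   51.5  48.6]
```

{"fn": "drive_tool", "kwargs": {
  "moves": [
    {"dx":0,"dy":0,"dz":0.0008,"spin":0,"fingers":0.3}
  ]
}}

```text
time_s: 12.9
position: [473.0, -338.4, 94.3]
tcp_rot: [180.0, -0.1, -0.0]
force: [-3.6, 4.7, 31.3]
width: 43.7
```

{"fn": "drive_tool", "kwargs": {
  "moves": [
    {"dx":0,"dy":0,"dz":-0.0007,"spin":0,"fingers":0.3},
    {"dx":0,"dy":0,"dz":-0.0007,"spin":0,"fingers":0.6},
    {"dx":0,"dy":0,"dz":-0.0007,"spin":0,"fingers":0.8},
    {"dx":0,"dy":0,"dz":-0.0007,"spin":0,"fingers":1},
    {"dx":0,"dy":0,"dz":-0.0007,"spin":0,"fingers":1},
    {"dx":0,"dy":0,"dz":-0.0007,"spin":0,"fingers":1},
    {"dx":0,"dy":0,"dz":-0.01,"spin":0,"fingers":1},
    {"dx":0,"dy":0,"dz":-0.04,"spin":0,"fingers":1},
    {"dx":0,"dy":0,"dz":-0.09,"spin":0,"fingers":1},
    {"dx":0,"dy":0,"dz":-0.14,"spin":0,"fingers":1}
  ]
}}

```text
time_s: 13.9
position: [472.2, -337.8, 235.6]
tcp_rot: [-180.0, 0.0, -0.0]
force: [0.9, -1.1, 0.0]
width: 85.2
```

```bash
python3 go.py 500 0 270 -29.3
python3 - <<'E'
from h import *
b=env.read_camera('scene');crop(b,150,50,130,140,5,'pics/g2.png')
E
```

```text
t 13.9 pos [ 472.2 -337.8  235.6] rot [-1.7996e+02  5.0000e-02 -4.0000e-02] F [ 0.9 -1.1  0. ] T [-0.03  0.   -0.03] w 85.2 q [-41.5  25.7  84.8   0.   69.5  48.6]
dx dy dz (m) [ 0.0275 -0.3378 -0.0342] spin 29.26
```

View pics/g2.png

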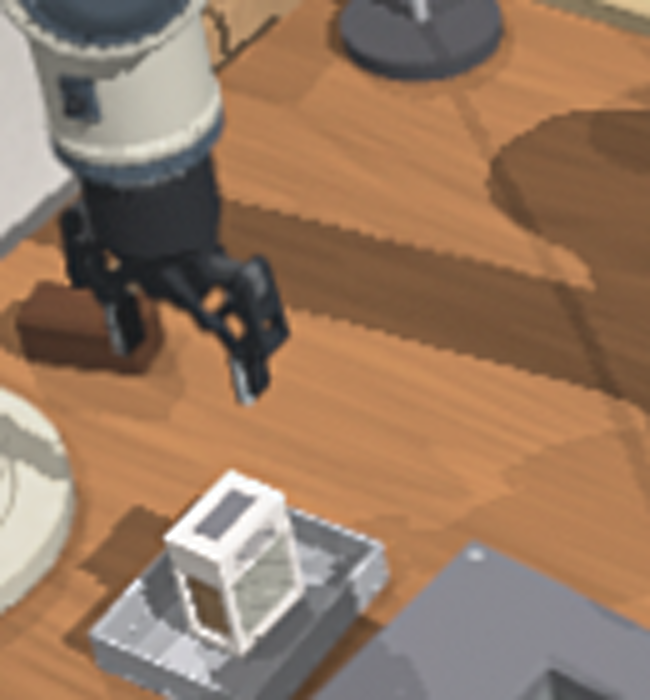

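The clogged cartridge stands upright in the tray (top at g2 (230,515)) and is released. Next is the fresh one.

{"fn": "drive_tool", "kwargs": {
  "moves": [
    {"dx":0,"dy":-0.05,"dz":-0.02,"spin":0,"fingers":1},
    {"dx":-0.021,"dy":-0.675,"dz":-0.02,"spin":29.3,"fingers":1},
    {"dx":-0.021,"dy":-0.675,"dz":-0.02,"spin":29.3,"fingers":1},
    {"dx":-0.021,"dy":-0.675,"dz":-0.02,"spin":29.3,"fingers":1},
    {"dx":-0.021,"dy":-0.675,"dz":-0.02,"spin":29.3,"fingers":1},
    {"dx":-0.021,"dy":-0.675,"dz":-0.02,"spin":29.3,"fingers":1},
    {"dx":-0.021,"dy":-0.675,"dz":-0.02,"spin":29.3,"fingers":1},
    {"dx":-0.021,"dy":-0.675,"dz":-0.02,"spin":29.3,"fingers":1},
    {"dx":-0.021,"dy":-0.675,"dz":-0.02,"spin":29.3,"fingers":1},
    {"dx":-0.021,"dy":-0.675,"dz":-0.02,"spin":29.3,"fingers":1}
  ]
}}

```text
time_s: 14.95
position: [458.2, 147.3, 254.0]
tcp_rot: [-180.0, -0.0, -29.3]
force: [1.2, -0.2, -0.2]
width: 85.4
```

```bash
python3 go.py 451.3 337.5 200 -29.3
```

```text
t 14.95 pos [458.2 147.3 254. ] rot [-1.7996e+02 -5.0000e-02 -2.9340e+01] F [ 1.2 -0.2 -0.2] T [-0.02 -0.07 -0.  ] w 85.4 q [ 10.7  16.7  96.7  -0.   66.5 130. ]
dx dy dz (m) [-0.0992 -0.1624  0.0541] spin -0.04
```

{"fn": "drive_tool", "kwargs": {
  "moves": [
    {"dx":-0.099,"dy":-0.162,"dz":0,"spin":0,"fingers":1},
    {"dx":-0.099,"dy":-0.162,"dz":0,"spin":0,"fingers":1},
    {"dx":-0.099,"dy":-0.162,"dz":0,"spin":0,"fingers":1},
    {"dx":-0.099,"dy":-0.162,"dz":0,"spin":0,"fingers":1},
    {"dx":-0.099,"dy":-0.162,"dz":0.02,"spin":0,"fingers":1},
    {"dx":-0.099,"dy":-0.162,"dz":0.05,"spin":0,"fingers":1},
    {"dx":-0.099,"dy":-0.162,"dz":0.05,"spin":0,"fingers":1},
    {"dx":-0.099,"dy":-0.162,"dz":0.05,"spin":0,"fingers":1}
  ]
}}

```text
time_s: 15.75
position: [451.7, 334.8, 204.0]
tcp_rot: [180.0, 0.0, -29.3]
force: [0.1, -0.5, 1.0]
width: 85.4
```

```bash
python3 go.py 451.3 337.5 90 -29.3
python3 - <<'E'
from h import *
b=env.read_camera('scene');crop(b,320,140,100,110,6,'pics/k1.png')
E
```

```text
t 15.75 pos [451.7 334.8 204. ] rot [ 1.7998e+02  1.0000e-02 -2.9350e+01] F [ 0.1 -0.5  1. ] T [-0.02  0.01 -0.04] w 85.4 q [ 30.5  26.4  89.5   0.   64.1 149.8]
dx dy dz (m) [-0.0016 -0.0022  0.114 ] spin -0.05
```

View pics/k1.png

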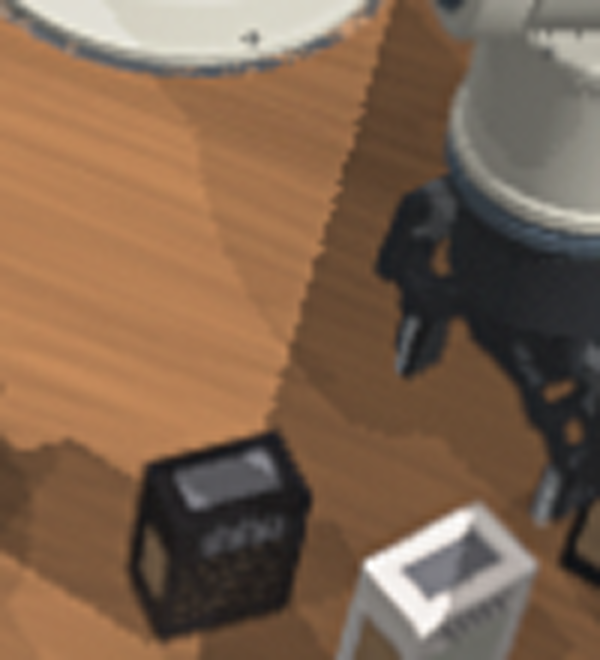

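Run:
```python
from h import *
# black block top corners in 800x600 top view
uv=np.array([[308,309],[324,326],[300,346],[284,329]])*0.7
P=onz('top',uv,100);print(P.round(0))
c,s=np.cos(np.radians(-29.3)),np.sin(np.radians(-29.3))
d=P[:,:2]-[451.3,337.5]
print('tool x,y',np.c_[d@[c,s],d@[s,-c]].round(0))
uv=np.array([[211,370],[238,374],[231,405],[205,403]])*0.7
d=onz('top',uv,100)[:,:2]-[451.3,337.5];print(np.c_[d@[c,s],d@[s,-c]].round(0))
```

```text
[[490. 214. 100.]
 [454. 179. 100.]
 [411. 228. 100.]
 [446. 263. 100.]]
tool x,y [[ 94.  89.]
 [ 80. 137.]
 [ 19. 115.]
 [ 32.  67.]]
[[-119.  -20.]
 [ -97.   33.]
 [-159.   54.]
 [-183.    5.]]
```

{"fn": "drive_tool", "kwargs": {
  "moves": [
    {"dx":-0.001,"dy":-0.002,"dz":0.02,"spin":0,"fingers":1},
    {"dx":-0.001,"dy":-0.002,"dz":0.05,"spin":0,"fingers":1},
    {"dx":-0.001,"dy":-0.002,"dz":0.07,"spin":0,"fingers":1},
    {"dx":-0.001,"dy":-0.002,"dz":0.07,"spin":0,"fingers":1}
  ]
}}

```text
time_s: 16.2
position: [451.6, 336.7, 132.7]
tcp_rot: [179.9, 0.1, -29.4]
force: [0.1, -0.5, 0.1]
width: 85.3
```

```bash
python3 go.py 451.3 337.5 92 -29.3
python3 - <<'E'
from h import *
b=env.read_camera('scene');crop(b,350,180,80,90,7,'pics/k2.png')
E
```

```text
t 16.2 pos [451.6 336.7 132.7] rot [ 1.7991e+02  5.0000e-02 -2.9370e+01] F [ 0.1 -0.5  0.1] T [ 0.03  0.05 -0.03] w 85.3 q [ 30.6  31.8  93.4   0.   54.9 150. ]
dx dy dz (m) [-0.0006 -0.0007  0.0407] spin -0.07
```

View pics/k2.png

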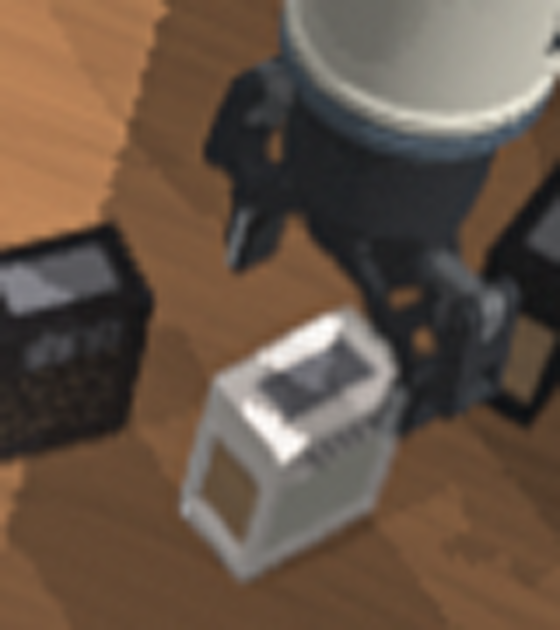

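Run:
```python
from h import *
c=np.array([451.6,336.7]);u=np.array([-.49,-.87])
for z in (110.7,124): print(((proj('scene',[[*(c+43*u),z],[*(c-43*u),z],[*c,100]])-[350,180]+.5)*7).round(0).tolist())
```

```text
[[254.0, 290.0], [392.0, 443.0], [317.0, 381.0]]
[[260.0, 271.0], [399.0, 424.0], [317.0, 381.0]]
```

The picture shows the fingers straddling the white cartridge: tips at k2 (238,268) and (405,435), label centre at (315,380). The projection predicted (260,271), (399,424) and (317,381), so it agrees. Descend and grip.

{"fn": "drive_tool", "kwargs": {
  "moves": [
    {"dx":-0.0005,"dy":-0.0007,"dz":0.015,"spin":0,"fingers":1},
    {"dx":-0.0005,"dy":-0.0007,"dz":0.03,"spin":0,"fingers":1},
    {"dx":-0.0005,"dy":-0.0007,"dz":0.038,"spin":0,"fingers":1},
    {"dx":-0.0005,"dy":-0.0007,"dz":0.038,"spin":0,"fingers":1}
  ]
}}

```text
time_s: 16.65
position: [452.1, 338.1, 95.8]
tcp_rot: [-180.0, -0.0, -29.3]
force: [-0.5, -0.1, 0.0]
width: 85.6
```

```bash
python3 go.py 451.3 337.5 92 -29.3
```

```text
t 16.65 pos [452.1 338.1  95.8] rot [-1.7998e+02 -1.0000e-02 -2.9350e+01] F [-0.5 -0.1  0. ] T [-0.01 -0.01  0.07] w 85.6 q [ 30.7  34.9  94.9   0.   50.1 150.1]
dx dy dz (m) [-0.0004  0.0009  0.0038] spin -0.05
```

{"fn": "drive_tool", "kwargs": {
  "force": 30,
  "moves": [
    {"dx":-0.0004,"dy":0.0008,"dz":0.003,"spin":0,"fingers":0.6},
    {"dx":-0.0004,"dy":0.0008,"dz":0.003,"spin":0,"fingers":0.4},
    {"dx":-0.0004,"dy":0.0008,"dz":0.003,"spin":0,"fingers":0.3},
    {"dx":-0.0004,"dy":0.0008,"dz":0.003,"spin":0,"fingers":0.3},
    {"dx":-0.0004,"dy":0.0008,"dz":0.003,"spin":0,"fingers":0.3},
    {"dx":-0.0004,"dy":0.0008,"dz":0.003,"spin":0,"fingers":0.3},
    {"dx":-0.0004,"dy":0.0008,"dz":0.003,"spin":0,"fingers":0.3},
    {"dx":-0.0004,"dy":0.0008,"dz":0.003,"spin":0,"fingers":0.3}
  ]
}}

```text
time_s: 17.45
position: [451.3, 337.7, 92.9]
tcp_rot: [-180.0, -0.0, -29.3]
force: [-0.7, 0.5, 6.5]
width: 43.3
```

```bash
python3 go.py
```

```text
t 17.45 pos [451.3 337.7  92.9] rot [-1.7995e+02 -3.0000e-02 -2.9340e+01] F [-0.7  0.5  6.5] T [-0.16  0.19 -0.02] w 43.3 q [ 30.7  35.1  95.2   0.   49.6 150.1]
```

{"fn": "drive_tool", "kwargs": {
  "moves": [
    {"dx":0,"dy":0,"dz":-0.01,"spin":0,"fingers":0.3},
    {"dx":0,"dy":0,"dz":-0.03,"spin":0,"fingers":0.3},
    {"dx":0,"dy":0,"dz":-0.06,"spin":0,"fingers":0.3},
    {"dx":0,"dy":0,"dz":-0.1,"spin":0,"fingers":0.3},
    {"dx":0,"dy":0,"dz":-0.14,"spin":0,"fingers":0.3},
    {"dx":0,"dy":0,"dz":-0.18,"spin":0,"fingers":0.3},
    {"dx":0,"dy":0,"dz":-0.2,"spin":0,"fingers":0.3},
    {"dx":0,"dy":0,"dz":-0.2,"spin":0,"fingers":0.3},
    {"dx":0,"dy":0,"dz":-0.2,"spin":0,"fingers":0.3}
  ]
}}

```text
time_s: 18.35
position: [450.7, 337.4, 292.4]
tcp_rot: [-180.0, -0.0, -29.3]
force: [-0.6, 0.9, -2.4]
width: 43.5
```

```bash
python3 go.py 548 -45.3 293 -4.5;  python3 - <<'E'
from h import *
b=env.read_camera('scene');crop(b,350,110,110,110,6,'pics/k3.png')
E
```

```text
t 18.35 pos [450.7 337.4 292.4] rot [-1.7999e+02 -1.0000e-02 -2.9340e+01] F [-0.6  0.9 -2.4] T [-0.01  0.   -0.02] w 43.5 q [ 30.7  21.2  82.9  -0.   76.  150.1]
dx dy dz (m) [ 0.2723  0.2859 -0.0007] spin -24.84
```

View pics/k3.png

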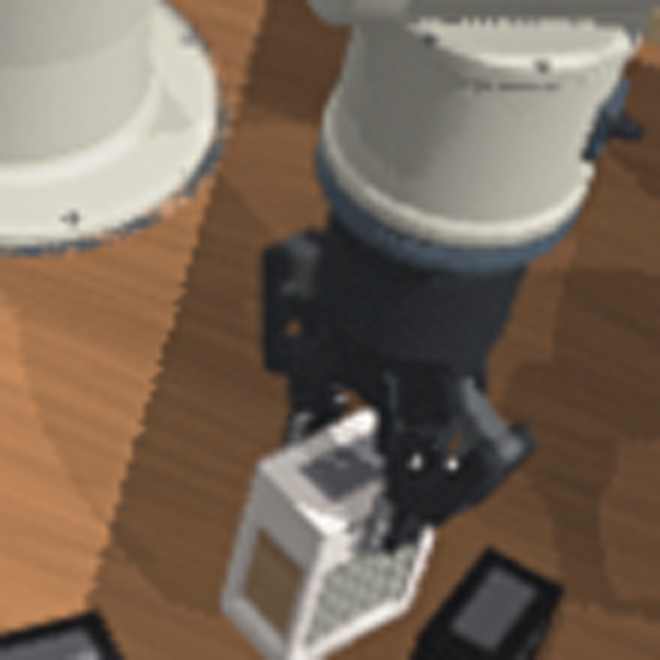

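The fresh cartridge is held upright (top at k3 (330,475), lowest corner at (290,655)). Now to above the bay.

{"fn": "drive_tool", "kwargs": {
  "moves": [
    {"dx":0.02,"dy":0.021,"dz":0,"spin":-3,"fingers":0.3},
    {"dx":0.05,"dy":0.052,"dz":0,"spin":-8,"fingers":0.3},
    {"dx":0.08,"dy":0.084,"dz":0,"spin":-14,"fingers":0.3},
    {"dx":0.112,"dy":0.118,"dz":0,"spin":-20,"fingers":0.3},
    {"dx":0.144,"dy":0.151,"dz":0,"spin":-24.8,"fingers":0.3},
    {"dx":0.176,"dy":0.185,"dz":0,"spin":-24.8,"fingers":0.3},
    {"dx":0.208,"dy":0.218,"dz":0,"spin":-24.8,"fingers":0.3},
    {"dx":0.24,"dy":0.252,"dz":0,"spin":-24.8,"fingers":0.3},
    {"dx":0.262,"dy":0.275,"dz":0,"spin":-24.8,"fingers":0.3},
    {"dx":0.272,"dy":0.286,"dz":0,"spin":-24.8,"fingers":0.3}
  ]
}}

```text
time_s: 19.4
position: [547.8, -47.6, 290.7]
tcp_rot: [180.0, 0.1, -4.7]
force: [0.0, 0.0, -1.6]
width: 43.5
```

{"fn": "drive_tool", "kwargs": {
  "moves": [
    {"dx":0,"dy":0,"dz":0,"spin":0,"fingers":0.3},
    {"dx":0,"dy":0,"dz":0.01,"spin":0,"fingers":0.3},
    {"dx":0,"dy":0,"dz":0.02,"spin":0,"fingers":0.3},
    {"dx":0,"dy":0,"dz":0.02,"spin":0,"fingers":0.3}
  ]
}}

```text
time_s: 19.8
position: [546.8, -43.7, 270.2]
tcp_rot: [-180.0, 0.2, -4.5]
force: [-0.6, 0.6, -1.6]
width: 43.7
```

```bash
python3 go.py 548 -45.3 260 -4.5;  python3 - <<'E'
from h import *
b=env.read_camera('scene');crop(b,190,80,125,120,6,'pics/m1.png')
a=env.read_camera('top');crop(a,255,140,100,75,8,'pics/m2.png')
E
```

```text
t 19.8 pos [546.8 -43.7 270.2] rot [-179.97    0.19   -4.46] F [-0.6  0.6 -1.6] T [0.   0.05 0.03] w 43.7 q [-10.8  21.2  86.5   0.   72.5  83.6]
dx dy dz (m) [0.0013 0.0015 0.0102] spin 0.04
```

View pics/m1.png

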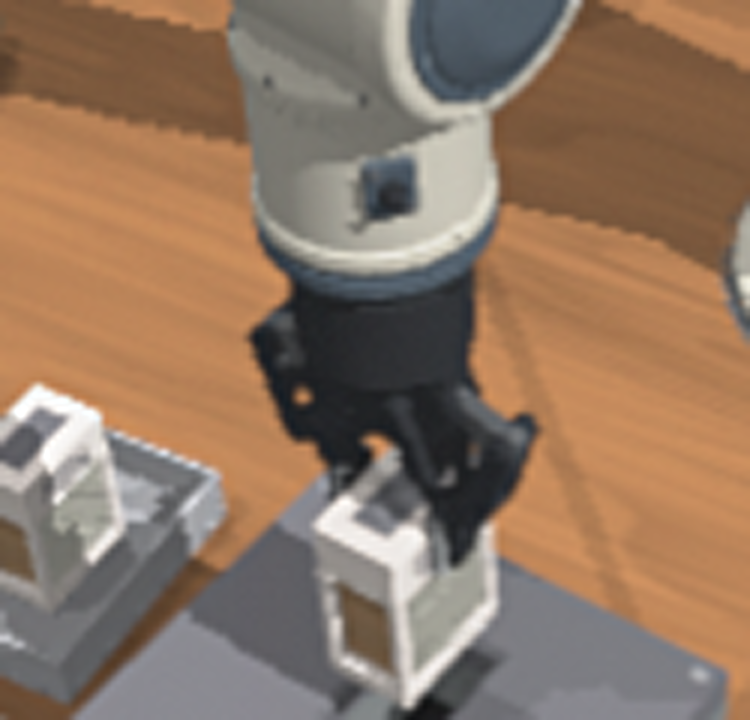

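View pics/m2.png

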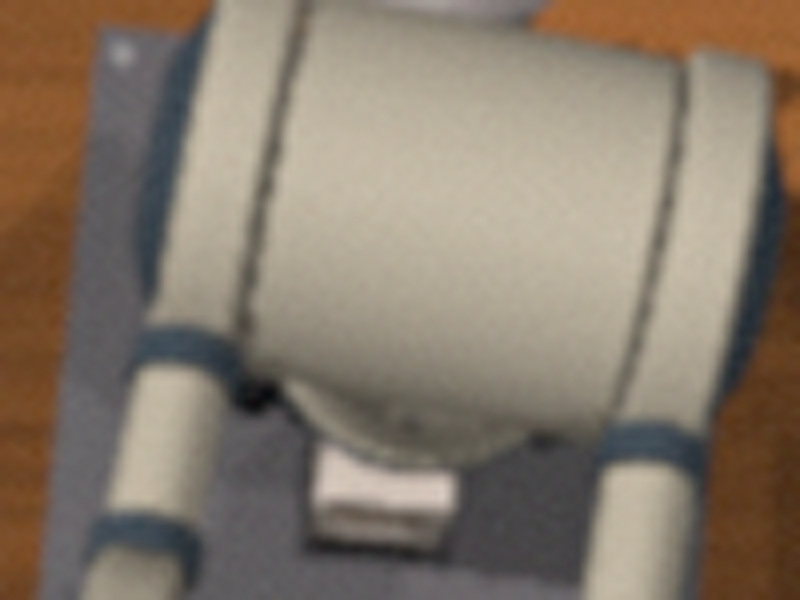

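```bash
python3 - <<'E'
from fit import *
z=270.2+7.1
ss=T([[313,525],[395,577]],6,(190,80))
print(onz('scene',ss,z).round(1),fit(70,44,[('scene',[1,0],ss)],z,np.radians(-4.5),(548,-45)))
bs=T([[333,662],[408,706],[496,610]],6,(190,80))
print(onz('scene',bs,z-97).round(1),fit(66,40,[('scene',[1,0,3],bs)],z-97,np.radians(-4.5),(548,-45)))
E
python3 go.py
```

```text
[[578.6 -70.7 277.3]
 [586.9 -23.5 277.3]] (array([548.17401696, -41.83766926,  -8.53573905]), array([ 0.4,  0.5, -0.4, -0.5]))
[[574.9 -71.8 180.3]
 [580.2 -27.6 180.3]
 [510.8 -22.3 180.3]] (array([543.76082788, -46.01174516,  -5.95724929]), array([ 0.8,  0.2, -0.3, -0.6, -0.5,  0.5]))
t 19.9 pos [547.6 -44.2 271.8] rot [-1.7999e+02  6.0000e-02 -4.4700e+00] F [ 1.  -0.  -0.5] T [-0.    0.01  0.05] w 43.6 q [-10.8  21.2  86.4   0.   72.6  83.6]
```

{"fn": "drive_tool", "kwargs": {
  "moves": [
    {"dx":0.0005,"dy":0.001,"dz":0.01,"spin":0,"fingers":0.3},
    {"dx":0.0005,"dy":0.001,"dz":0.02,"spin":0,"fingers":0.3},
    {"dx":0.0005,"dy":0.001,"dz":0.022,"spin":0,"fingers":0.3},
    {"dx":0.0005,"dy":0.001,"dz":0.022,"spin":0,"fingers":0.3},
    {"dx":0.0005,"dy":0.001,"dz":0.022,"spin":0,"fingers":0.3}
  ]
}}

```text
time_s: 20.4
position: [548.5, -46.1, 250.3]
tcp_rot: [-180.0, -0.0, -4.5]
force: [-0.4, -0.0, -0.5]
width: 43.7
```

```bash
python3 go.py 548 -45.3 243 -4.5;  python3 - <<'E'
from h import *
b=env.read_camera('scene');crop(b,220,130,90,90,8,'pics/m3.png')
E
```

```text
t 20.4 pos [548.5 -46.1 250.3] rot [-1.80e+02 -1.00e-02 -4.54e+00] F [-0.4 -0.  -0.5] T [ 0.   -0.01  0.05] w 43.7 q [-11.   22.5  87.9   0.   69.6  83.5]
dx dy dz (m) [-0.0005 -0.0008  0.0073] spin -0.04
```

View pics/m3.png

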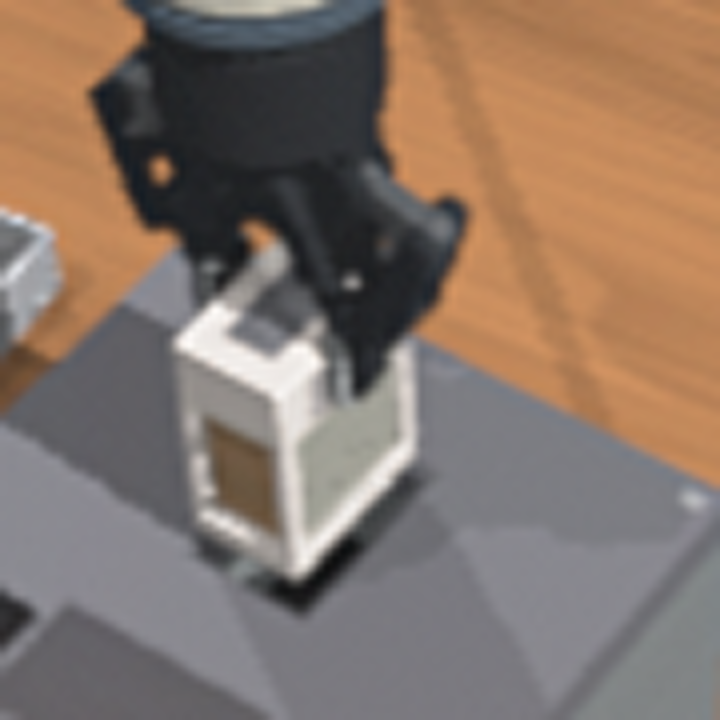

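The picture shows the cartridge's base just above the slot mouth (front corner at m3 (300,580), slot corner at (300,610)), well aligned. Guarded insertion next.

{"fn": "drive_tool", "kwargs": {
  "moves": [
    {"dx":-0.0003,"dy":-0.0007,"dz":0.002,"spin":0,"fingers":0.3},
    {"dx":-0.0003,"dy":-0.0007,"dz":0.005,"spin":0,"fingers":0.3},
    {"dx":-0.0003,"dy":-0.0007,"dz":0.008,"spin":0,"fingers":0.3}
  ]
}}

```text
time_s: 20.75
position: [548.2, -45.3, 242.1]
tcp_rot: [180.0, -0.0, -4.5]
force: [0.5, 0.3, -0.7]
width: 43.7
```

{"fn": "drive_tool", "kwargs": {
  "moves": [
    {"dx":0,"dy":0,"dz":0.002,"spin":0,"fingers":0.3}
  ]
}}

```text
time_s: 20.85
position: [548.0, -45.3, 239.8]
tcp_rot: [-180.0, 0.0, -4.5]
force: [-0.2, 0.9, -1.3]
width: 43.5
```

{"fn": "drive_tool", "kwargs": {
  "moves": [
    {"dx":0,"dy":0,"dz":0.001,"spin":0,"fingers":0.3}
  ]
}}

```text
time_s: 20.95
position: [548.0, -45.3, 238.9]
tcp_rot: [-180.0, 0.0, -4.5]
force: [0.1, 1.2, -0.7]
width: 43.5
```

{"fn": "drive_tool", "kwargs": {
  "moves": [
    {"dx":0,"dy":0,"dz":0.001,"spin":0,"fingers":0.3}
  ]
}}

```text
time_s: 21.05
position: [548.2, -45.3, 238.1]
tcp_rot: [-180.0, 0.0, -4.5]
force: [0.3, 0.1, -1.4]
width: 43.6
```

{"fn": "drive_tool", "kwargs": {
  "moves": [
    {"dx":0,"dy":0,"dz":0.001,"spin":0,"fingers":0.3}
  ]
}}

```text
time_s: 21.15
position: [548.2, -45.3, 237.2]
tcp_rot: [-180.0, -0.0, -4.5]
force: [-0.1, 0.4, -0.9]
width: 43.2
```

{"fn": "drive_tool", "kwargs": {
  "moves": [
    {"dx":0,"dy":0,"dz":0.001,"spin":0,"fingers":0.3}
  ]
}}

```text
time_s: 21.25
position: [548.2, -45.3, 236.2]
tcp_rot: [180.0, -0.0, -4.5]
force: [-0.1, -0.3, -1.9]
width: 43.4
```

{"fn": "drive_tool", "kwargs": {
  "moves": [
    {"dx":0,"dy":0,"dz":0.001,"spin":0,"fingers":0.3}
  ]
}}

```text
time_s: 21.35
position: [548.2, -45.3, 235.2]
tcp_rot: [180.0, -0.0, -4.5]
force: [-0.1, 0.1, -1.3]
width: 43.6
```

{"fn": "drive_tool", "kwargs": {
  "moves": [
    {"dx":0,"dy":0,"dz":0.002,"spin":0,"fingers":0.3}
  ]
}}

```text
time_s: 21.45
position: [548.2, -45.4, 233.3]
tcp_rot: [180.0, -0.0, -4.5]
force: [-0.3, -0.3, -0.3]
width: 43.5
```

{"fn": "drive_tool", "kwargs": {
  "moves": [
    {"dx":0,"dy":0,"dz":0.002,"spin":0,"fingers":0.3}
  ]
}}

```text
time_s: 21.55
position: [548.1, -45.3, 231.1]
tcp_rot: [180.0, -0.0, -4.5]
force: [0.3, -0.3, -1.7]
width: 43.6
```

{"fn": "drive_tool", "kwargs": {
  "moves": [
    {"dx":0,"dy":0,"dz":0.002,"spin":0,"fingers":0.3},
    {"dx":0,"dy":0,"dz":0.004,"spin":0,"fingers":0.3}
  ]
}}

```text
time_s: 21.75
position: [548.1, -45.3, 227.0]
tcp_rot: [180.0, 0.0, -4.5]
force: [0.5, 0.2, -1.0]
width: 43.3
```

{"fn": "drive_tool", "kwargs": {
  "moves": [
    {"dx":0,"dy":0,"dz":0.003,"spin":0,"fingers":0.3},
    {"dx":0,"dy":0,"dz":0.006,"spin":0,"fingers":0.3}
  ]
}}

```text
time_s: 21.95
position: [548.1, -45.3, 221.0]
tcp_rot: [-180.0, 0.0, -4.5]
force: [0.8, -0.5, -1.1]
width: 43.3
```

Sliding freely. Platform contact is expected near TCP 189.

{"fn": "drive_tool", "kwargs": {
  "moves": [
    {"dx":0,"dy":0,"dz":0.004,"spin":0,"fingers":0.3},
    {"dx":0,"dy":0,"dz":0.008,"spin":0,"fingers":0.3},
    {"dx":0,"dy":0,"dz":0.012,"spin":0,"fingers":0.3}
  ]
}}

```text
time_s: 22.25
position: [548.1, -45.3, 208.8]
tcp_rot: [180.0, 0.0, -4.5]
force: [-0.3, -1.0, -1.4]
width: 43.9
```

{"fn": "drive_tool", "kwargs": {
  "moves": [
    {"dx":0,"dy":0,"dz":0.004,"spin":0,"fingers":0.3},
    {"dx":0,"dy":0,"dz":0.008,"spin":0,"fingers":0.3},
    {"dx":0,"dy":0,"dz":0.012,"spin":0,"fingers":0.3}
  ]
}}

```text
time_s: 22.55
position: [548.1, -45.3, 196.9]
tcp_rot: [-180.0, 0.0, -4.5]
force: [-0.2, -0.2, -1.7]
width: 43.8
```

{"fn": "drive_tool", "kwargs": {
  "moves": [
    {"dx":0,"dy":0,"dz":0.002,"spin":0,"fingers":0.3},
    {"dx":0,"dy":0,"dz":0.004,"spin":0,"fingers":0.3}
  ]
}}

```text
time_s: 22.75
position: [548.1, -45.3, 193.0]
tcp_rot: [-180.0, 0.0, -4.5]
force: [0.1, -0.7, -1.4]
width: 43.3
```

{"fn": "drive_tool", "kwargs": {
  "moves": [
    {"dx":0,"dy":0,"dz":0.002,"spin":0,"fingers":0.3}
  ]
}}

```text
time_s: 22.85
position: [548.2, -45.3, 191.1]
tcp_rot: [-180.0, -0.0, -4.5]
force: [-0.4, -0.2, -1.8]
width: 43.4
```

{"fn": "drive_tool", "kwargs": {
  "moves": [
    {"dx":0,"dy":0,"dz":0.001,"spin":0,"fingers":0.3}
  ]
}}

```text
time_s: 22.95
position: [548.1, -45.3, 190.1]
tcp_rot: [180.0, 0.0, -4.5]
force: [0.3, -0.3, -2.1]
width: 43.6
```

{"fn": "drive_tool", "kwargs": {
  "moves": [
    {"dx":0,"dy":0,"dz":0.001,"spin":0,"fingers":0.3}
  ]
}}

```text
time_s: 23.05
position: [548.2, -45.3, 189.2]
tcp_rot: [-180.0, -0.0, -4.5]
force: [0.2, -0.7, -1.5]
width: 43.6
```

{"fn": "drive_tool", "kwargs": {
  "moves": [
    {"dx":0,"dy":0,"dz":0.001,"spin":0,"fingers":0.3}
  ]
}}

```text
time_s: 23.15
position: [548.2, -45.3, 188.3]
tcp_rot: [180.0, -0.0, -4.5]
force: [-1.4, -0.3, 2.5]
width: 43.6
```

It rests on the platform at 188.3. Release, rise and shut the fingers.

{"fn": "drive_tool", "kwargs": {
  "moves": [
    {"dx":0,"dy":0,"dz":0,"spin":0,"fingers":0.6},
    {"dx":0,"dy":0,"dz":0,"spin":0,"fingers":0.8},
    {"dx":0,"dy":0,"dz":0,"spin":0,"fingers":1},
    {"dx":0,"dy":0,"dz":0,"spin":0,"fingers":1},
    {"dx":0,"dy":0,"dz":-0.01,"spin":0,"fingers":1},
    {"dx":0,"dy":0,"dz":-0.03,"spin":0,"fingers":1},
    {"dx":0,"dy":0,"dz":-0.05,"spin":0,"fingers":1},
    {"dx":0,"dy":0,"dz":-0.05,"spin":0,"fingers":0},
    {"dx":0,"dy":0,"dz":-0.05,"spin":0,"fingers":0},
    {"dx":0,"dy":0,"dz":-0.05,"spin":0,"fingers":0}
  ]
}}

```text
time_s: 24.15
position: [547.8, -45.3, 237.9]
tcp_rot: [-180.0, 0.0, -4.5]
force: [0.5, 0.2, -0.2]
width: 44.0
```

{"fn": "drive_tool", "kwargs": {
  "moves": [
    {"dx":0,"dy":0,"dz":0,"spin":0,"fingers":0},
    {"dx":0,"dy":0,"dz":0,"spin":0,"fingers":0},
    {"dx":0,"dy":0,"dz":0,"spin":0,"fingers":0},
    {"dx":0,"dy":0,"dz":0,"spin":0,"fingers":0}
  ]
}}

```text
time_s: 24.55
position: [548.1, -45.3, 238.0]
tcp_rot: [-180.0, 0.0, -4.5]
force: [-0.8, 0.0, -0.0]
width: 0.4
```

```bash
python3 go.py 548 -45.3 220 -4.5;  python3 - <<'E'
from h import *
b=env.read_camera('scene');crop(b,220,130,90,90,8,'pics/n1.png')
E
```

```text
t 24.55 pos [548.1 -45.3 238. ] rot [-1.80e+02  2.00e-02 -4.54e+00] F [-0.8  0.  -0. ] T [ 0.01 -0.    0.03] w 0.4 q [-10.9  23.2  88.9   0.   67.9  83.6]
dx dy dz (m) [-0.0001 -0.      0.018 ] spin -0.04
```

View pics/n1.png

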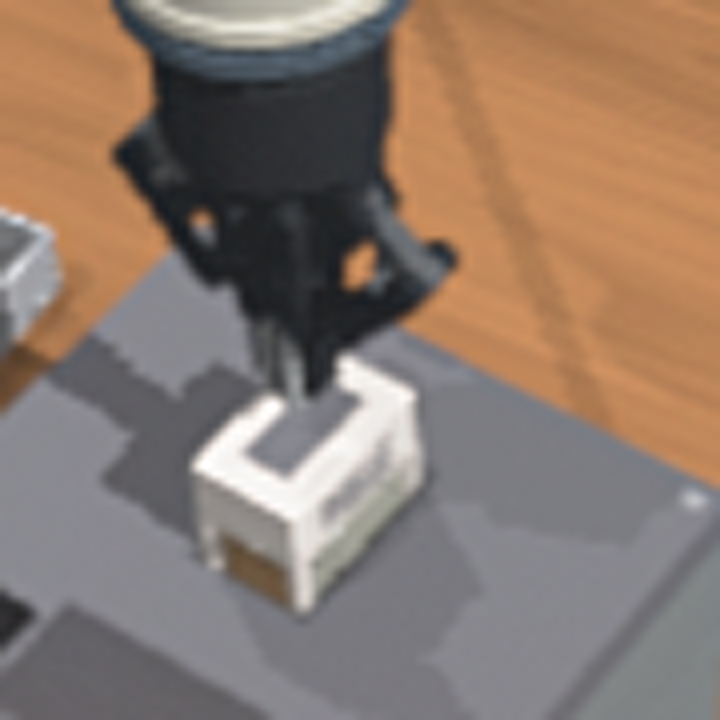

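The fresh cartridge stands upright in the bay, raised, with the shut fingers over its label at n1 (305,400). Contact is expected at TCP 218, and the stop at about 167.1 as before.

{"fn": "drive_tool", "kwargs": {
  "moves": [
    {"dx":0,"dy":0,"dz":0.005,"spin":0,"fingers":0},
    {"dx":0,"dy":0,"dz":0.01,"spin":0,"fingers":0},
    {"dx":0,"dy":0,"dz":0.015,"spin":0,"fingers":0},
    {"dx":0,"dy":0,"dz":0.018,"spin":0,"fingers":0}
  ]
}}

```text
time_s: 25.0
position: [547.9, -45.3, 219.5]
tcp_rot: [-180.0, 0.0, -4.5]
force: [0.9, 1.3, 0.1]
width: 0.0
```

{"fn": "drive_tool", "kwargs": {
  "moves": [
    {"dx":0,"dy":0,"dz":0.001,"spin":0,"fingers":0},
    {"dx":0,"dy":0,"dz":0.002,"spin":0,"fingers":0},
    {"dx":0,"dy":0,"dz":0.003,"spin":0,"fingers":0},
    {"dx":0,"dy":0,"dz":0.004,"spin":0,"fingers":0}
  ]
}}

```text
time_s: 25.4
position: [548.3, -45.4, 216.4]
tcp_rot: [180.0, -0.0, -4.5]
force: [-0.8, 0.7, 3.2]
width: 0.0
```

{"fn": "drive_tool", "kwargs": {
  "moves": [
    {"dx":0,"dy":0,"dz":0.001,"spin":0,"fingers":0},
    {"dx":0,"dy":0,"dz":0.002,"spin":0,"fingers":0},
    {"dx":0,"dy":0,"dz":0.003,"spin":0,"fingers":0},
    {"dx":0,"dy":0,"dz":0.005,"spin":0,"fingers":0}
  ]
}}

```text
time_s: 25.8
position: [548.3, -45.4, 211.3]
tcp_rot: [180.0, -0.0, -4.5]
force: [-0.4, -0.1, 4.0]
width: 0.3
```

{"fn": "drive_tool", "kwargs": {
  "moves": [
    {"dx":0,"dy":0,"dz":0.002,"spin":0,"fingers":0},
    {"dx":0,"dy":0,"dz":0.004,"spin":0,"fingers":0},
    {"dx":0,"dy":0,"dz":0.006,"spin":0,"fingers":0},
    {"dx":0,"dy":0,"dz":0.008,"spin":0,"fingers":0}
  ]
}}

```text
time_s: 26.2
position: [548.2, -45.3, 203.1]
tcp_rot: [180.0, -0.0, -4.5]
force: [0.1, -0.5, 5.1]
width: 0.5
```

{"fn": "drive_tool", "kwargs": {
  "moves": [
    {"dx":0,"dy":0,"dz":0.002,"spin":0,"fingers":0},
    {"dx":0,"dy":0,"dz":0.004,"spin":0,"fingers":0},
    {"dx":0,"dy":0,"dz":0.006,"spin":0,"fingers":0},
    {"dx":0,"dy":0,"dz":0.008,"spin":0,"fingers":0}
  ]
}}

```text
time_s: 26.6
position: [548.2, -45.4, 195.1]
tcp_rot: [180.0, -0.0, -4.5]
force: [-0.5, 0.5, 6.5]
width: -0.3
```

{"fn": "drive_tool", "kwargs": {
  "moves": [
    {"dx":0,"dy":0,"dz":0.002,"spin":0,"fingers":0},
    {"dx":0,"dy":0,"dz":0.004,"spin":0,"fingers":0},
    {"dx":0,"dy":0,"dz":0.006,"spin":0,"fingers":0},
    {"dx":0,"dy":0,"dz":0.008,"spin":0,"fingers":0}
  ]
}}

```text
time_s: 27.0
position: [548.2, -45.4, 187.2]
tcp_rot: [180.0, -0.0, -4.5]
force: [-0.7, -0.1, 7.6]
width: -0.3
```

{"fn": "drive_tool", "kwargs": {
  "moves": [
    {"dx":0,"dy":0,"dz":0.002,"spin":0,"fingers":0},
    {"dx":0,"dy":0,"dz":0.004,"spin":0,"fingers":0},
    {"dx":0,"dy":0,"dz":0.006,"spin":0,"fingers":0},
    {"dx":0,"dy":0,"dz":0.008,"spin":0,"fingers":0}
  ]
}}

```text
time_s: 27.4
position: [548.3, -45.4, 179.3]
tcp_rot: [180.0, -0.0, -4.5]
force: [-1.0, 0.1, 7.6]
width: -0.0
```

{"fn": "drive_tool", "kwargs": {
  "moves": [
    {"dx":0,"dy":0,"dz":0.001,"spin":0,"fingers":0},
    {"dx":0,"dy":0,"dz":0.002,"spin":0,"fingers":0},
    {"dx":0,"dy":0,"dz":0.003,"spin":0,"fingers":0},
    {"dx":0,"dy":0,"dz":0.004,"spin":0,"fingers":0}
  ]
}}

```text
time_s: 27.8
position: [548.3, -45.3, 175.3]
tcp_rot: [180.0, -0.0, -4.5]
force: [0.0, 0.6, 8.2]
width: 0.1
```

{"fn": "drive_tool", "kwargs": {
  "moves": [
    {"dx":0,"dy":0,"dz":0.001,"spin":0,"fingers":0},
    {"dx":0,"dy":0,"dz":0.002,"spin":0,"fingers":0},
    {"dx":0,"dy":0,"dz":0.003,"spin":0,"fingers":0},
    {"dx":0,"dy":0,"dz":0.004,"spin":0,"fingers":0}
  ]
}}

```text
time_s: 28.2
position: [548.3, -45.4, 171.3]
tcp_rot: [180.0, -0.0, -4.5]
force: [-0.2, 0.1, 8.6]
width: 0.0
```

{"fn": "drive_tool", "kwargs": {
  "moves": [
    {"dx":0,"dy":0,"dz":0.0008,"spin":0,"fingers":0},
    {"dx":0,"dy":0,"dz":0.0016,"spin":0,"fingers":0},
    {"dx":0,"dy":0,"dz":0.0022,"spin":0,"fingers":0}
  ]
}}

```text
time_s: 28.5
position: [548.3, -45.3, 169.1]
tcp_rot: [-180.0, -0.0, -4.5]
force: [-1.4, 0.2, 8.5]
width: 0.3
```

{"fn": "drive_tool", "kwargs": {
  "moves": [
    {"dx":0,"dy":0,"dz":0.0004,"spin":0,"fingers":0}
  ]
}}

```text
time_s: 28.6
position: [548.3, -45.4, 168.7]
tcp_rot: [180.0, -0.0, -4.5]
force: [-0.6, 0.4, 8.7]
width: -0.1
```

{"fn": "drive_tool", "kwargs": {
  "moves": [
    {"dx":0,"dy":0,"dz":0.0003,"spin":0,"fingers":0}
  ]
}}

```text
time_s: 28.7
position: [548.3, -45.3, 168.5]
tcp_rot: [180.0, -0.0, -4.5]
force: [-0.9, 0.1, 8.6]
width: 0.3
```

{"fn": "drive_tool", "kwargs": {
  "moves": [
    {"dx":0,"dy":0,"dz":0.0003,"spin":0,"fingers":0}
  ]
}}

```text
time_s: 28.8
position: [548.3, -45.4, 168.2]
tcp_rot: [180.0, -0.0, -4.5]
force: [-0.5, 0.8, 8.3]
width: -0.1
```

{"fn": "drive_tool", "kwargs": {
  "moves": [
    {"dx":0,"dy":0,"dz":0.0003,"spin":0,"fingers":0}
  ]
}}

```text
time_s: 28.9
position: [548.3, -45.4, 167.9]
tcp_rot: [180.0, -0.0, -4.5]
force: [-0.6, 0.3, 8.6]
width: -0.0
```

{"fn": "drive_tool", "kwargs": {
  "moves": [
    {"dx":0,"dy":0,"dz":0.0002,"spin":0,"fingers":0}
  ]
}}

```text
time_s: 29.0
position: [548.3, -45.4, 167.6]
tcp_rot: [180.0, -0.0, -4.5]
force: [-1.5, 0.5, 8.0]
width: 0.2
```

{"fn": "drive_tool", "kwargs": {
  "moves": [
    {"dx":0,"dy":0,"dz":0.0002,"spin":0,"fingers":0}
  ]
}}

```text
time_s: 29.1
position: [548.3, -45.4, 167.5]
tcp_rot: [180.0, -0.0, -4.5]
force: [-1.4, -0.9, 8.5]
width: 0.1
```

{"fn": "drive_tool", "kwargs": {
  "moves": [
    {"dx":0,"dy":0,"dz":0.0003,"spin":0,"fingers":0}
  ]
}}

```text
time_s: 29.2
position: [548.3, -45.4, 167.2]
tcp_rot: [180.0, -0.0, -4.5]
force: [-1.5, 0.5, 10.1]
width: 0.3
```

{"fn": "drive_tool", "kwargs": {
  "moves": [
    {"dx":0,"dy":0,"dz":0.0001,"spin":0,"fingers":0}
  ]
}}

```text
time_s: 29.3
position: [548.2, -45.4, 167.1]
tcp_rot: [180.0, -0.0, -4.5]
force: [-1.2, -0.1, 9.7]
width: -0.3
```

{"fn": "drive_tool", "kwargs": {
  "moves": [
    {"dx":0,"dy":0,"dz":0.0001,"spin":0,"fingers":0}
  ]
}}

```text
time_s: 29.4
position: [548.2, -45.4, 167.0]
tcp_rot: [180.0, -0.0, -4.5]
force: [-1.4, -0.0, 9.8]
width: 0.5
```

{"fn": "drive_tool", "kwargs": {
  "moves": [
    {"dx":0,"dy":0,"dz":0.0001,"spin":0,"fingers":0}
  ]
}}

```text
time_s: 29.5
position: [548.2, -45.4, 167.0]
tcp_rot: [180.0, -0.0, -4.5]
force: [-0.9, -0.1, 11.9]
width: 0.4
```

Same state as the first changeover (167.0 mm, 12 N). I back off slowly and watch whether the force vanishes near 175.

{"fn": "drive_tool", "kwargs": {
  "moves": [
    {"dx":0,"dy":0,"dz":0.0001,"spin":0,"fingers":0},
    {"dx":0,"dy":0,"dz":-0.001,"spin":0,"fingers":0},
    {"dx":0,"dy":0,"dz":-0.003,"spin":0,"fingers":0},
    {"dx":0,"dy":0,"dz":-0.006,"spin":0,"fingers":0},
    {"dx":0,"dy":0,"dz":-0.009,"spin":0,"fingers":0},
    {"dx":0,"dy":0,"dz":-0.012,"spin":0,"fingers":0}
  ]
}}

```text
time_s: 30.1
position: [547.9, -45.3, 178.6]
tcp_rot: [-180.0, 0.0, -4.5]
force: [-0.4, -0.4, -0.4]
width: 0.1
```

```bash
python3 go.py
```

```text
t 30.1 pos [547.9 -45.3 178.6] rot [-1.80e+02  3.00e-02 -4.54e+00] F [-0.4 -0.4 -0.4] T [-0.01 -0.   -0.  ] w 0.1 q [-10.9  27.3  92.9   0.   59.9  83.6]
```

Force is zero at 178.6, so the catch holds. Rise clear, move aside and look.

{"fn": "drive_tool", "kwargs": {
  "moves": [
    {"dx":0,"dy":0,"dz":-0.03,"spin":0,"fingers":0},
    {"dx":0,"dy":0,"dz":-0.07,"spin":0,"fingers":0},
    {"dx":0,"dy":0,"dz":-0.1,"spin":0,"fingers":0},
    {"dx":-0.04,"dy":-0.04,"dz":-0.1,"spin":0,"fingers":0},
    {"dx":-0.07,"dy":-0.08,"dz":-0.1,"spin":0,"fingers":0},
    {"dx":-0.1,"dy":-0.12,"dz":-0.1,"spin":0,"fingers":0},
    {"dx":-0.12,"dy":-0.16,"dz":-0.1,"spin":0,"fingers":0},
    {"dx":-0.12,"dy":-0.2,"dz":-0.1,"spin":0,"fingers":0},
    {"dx":-0.12,"dy":-0.2,"dz":-0.1,"spin":0,"fingers":0},
    {"dx":-0.12,"dy":-0.2,"dz":-0.1,"spin":0,"fingers":0}
  ]
}}

```text
time_s: 31.1
position: [444.0, 164.1, 278.5]
tcp_rot: [180.0, 0.0, -4.4]
force: [0.8, -0.3, -0.3]
width: -0.1
```

```bash
python3 go.py;  python3 - <<'E'
from h import *
b=env.read_camera('scene');crop(b,160,130,160,120,5,'pics/z1.png')
a=env.read_camera('top');cv2.imwrite('pics/z2.png',cv2.resize(a[:,:,::-1],(800,600),interpolation=cv2.INTER_CUBIC))
E
```

```text
t 31.1 pos [444.  164.1 278.5] rot [ 1.7998e+02  3.0000e-02 -4.4100e+00] F [ 0.8 -0.3 -0.3] T [-0.01  0.02  0.02] w -0.1 q [ 13.1  14.5  95.6  -0.   70.  107.5]
```

View pics/z1.png

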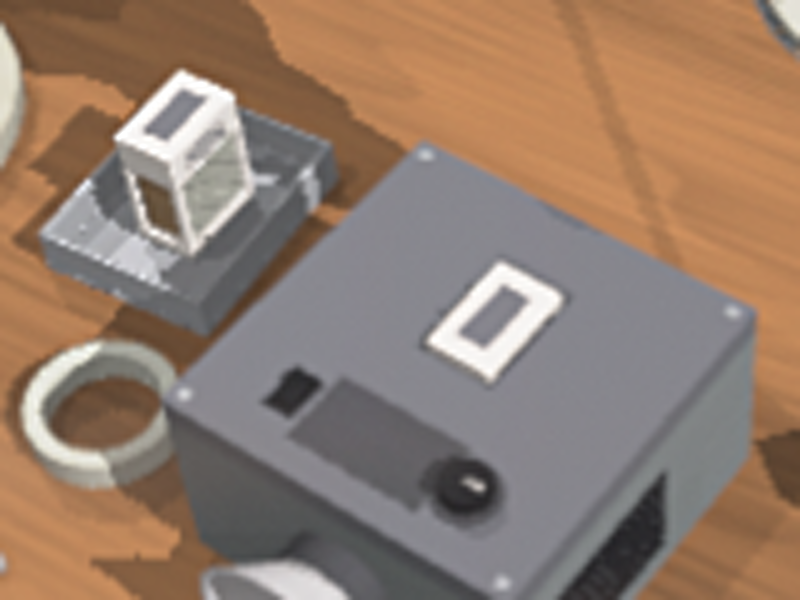

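View pics/z2.png

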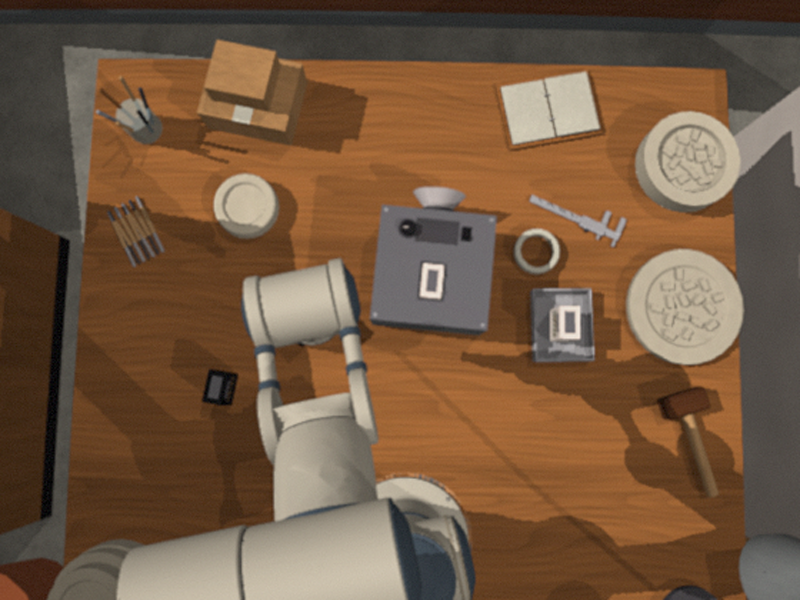

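The fresh cartridge is held low in the bay: its cap sits nearly flush at z1 (495,320), as the old one did at the start. The clogged one stands in the tray at z2 (567,323). The tape, calliper and moulds are where they were. Handing in.

```bash
python3 -c "
from bench import env
print(env.sign_off())"
```

```text
the job is handed in; nothing more can be done
None
```

The job is done and handed in at about 31 s. The clogged cartridge is in the steel tray and the fresh one is held down in the bay by the catch.

- **Clogged cartridge:** I pressed it down with at most about 12 N measured until the catch let go and it sprang up. I then lifted it out, lowered it onto the tray floor while still gripped, and released it.
- **Fresh cartridge:** I picked the white one and left the two black look-alikes alone. It slid into the bay with almost no side force. I pressed it to the rubber stop with about 12 N, and the catch took it.
- **Last checks:** After backing off, the force read zero 3 mm above the held height. The pictures show the fresh cap low in the bay like the old one at the start and the clogged cartridge upright in the tray. The tape, calliper and moulds look unmoved, and the arm is clear of everything.
- **What went wrong:** While setting the clogged cartridge down I briefly pressed it into the tray floor with about 67 N, because I sent several steps at once. That is under the 120 N wrist limit and was not against the extractor. One move call was also refused because its rows lacked some values; it moved nothing.

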